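Clear the gaming chips off the chip board into its catch tray

TASK

Clear up after the game: turn the red clamp knob to free the catch tray under the chip board, pull the tray fully out, and wipe every chip off the board into the tray with the scraper block, not with your fingers. Then stand the scraper back upright, wholly on its cork pad, push the tray with the chips fully home and turn the knob back to lock it. Pick up and put in the tray any chip that lands elsewhere before you close it, and leave the mug, the dice cup and the chalk box where they are.

Things in the scene. Friction and masses are not known exactly. Their poses are not given: they have to be found in the camera images.
- board: Fixed raised chip board, dark teal deck. Origin on the table under it, z up. Deck top at z 72 mm, clear area x -105 to 105, y -120 to 155 mm. Wooden rims (tops at z 82): 25 mm wide at x -105 and 105, 10 mm wide at y 155. The y -120 edge has no rim; there chips go into the tray. Behind the y 155 rim a block (100 x 82 mm, top z 67) bears the knob at x 0, y 195.
- board_edge (a point): Middle of the board's rimless edge, at the deck's top (x 0, y -120, z 72 mm in the board's frame); axes as the board's: -y points out over the tray. With the tray home, its front wall (top at z 80 mm) closes this edge.
- tray (a joint): Slide of the plywood catch tray under the deck, m. 0 = fully home; 0.130 = fully out, at its end stop, along the board's -y. It stays where it is left; moving it takes 2 to 4 N. While the knob is locked the tray can be moved 6 mm at most.
- tray_in (a point): Centre of the tray's inner floor (8 mm over the table), moving with the tray; axes as the board's. Inside 224 (x) x 132 (y) mm; walls 50 mm high over this floor, front wall (-y) 72 mm. Fully out, the whole inside lies open beyond the board's rimless edge; home, it is all under the deck, whose underside is 52 mm over this floor.
- tray_grip (a point): Top centre of the tray's brass pull: an upright post 24 x 24 mm in plan, its top (this point) 97 mm over the table, free from 22 mm over the table up, 28 mm clear in front (-y) of the tray's front wall. Moves with the tray.
- knob (a joint): Turn of the clamp knob, rad, clockwise seen from above. 0 = locked (bar along the board's x, across the tray's slide); 1.57 = free, at its stop (bar along the board's y). It stays where it is left; turning takes about 0.05 N m. The tray is free from about 1.25 on. With the tray fully home the knob can be turned back to lock.
- knob_grip (a point): Point on the clamp knob's vertical axis, 101 mm over the table, at the height to grip. The red bar is 56 mm long, 16 mm thick, from 77 to 113 mm over the table, on a black disc of 48 mm diameter. Site axes turn with the knob: x along the bar.
- pad: Fixed cork pad on the table, 160 (x) x 80 (y) x 6 mm, the scraper's place. Origin at the centre of its underside.
- scraper: Loose scraper block, 250 g. Origin at the centre of its underside, z up. Foot of light wood with a black rubber edge: 120 (x) x 40 (y) x 30 mm high; on it a wooden handle fin, 70 mm along x, 20 mm thick in y, from 29 to 81 mm above the underside. It stands on its cork pad.
- chip0: Gaming chip, disc of 46 mm diameter and 9 mm thick, 20 g, red with edge spots; origin at the centre of its underside. Four to eight of the nine chips are there, lying flat on the board's deck (z = 72 mm in the board's frame); absent ones have no pose.
- chip1: Gaming chip, disc of 46 mm diameter and 9 mm thick, 20 g, blue with edge spots; origin at the centre of its underside. Four to eight of the nine chips are there, lying flat on the board's deck (z = 72 mm in the board's frame); absent ones have no pose.
- chip2: Gaming chip, disc of 46 mm diameter and 9 mm thick, 20 g, white with edge spots; origin at the centre of its underside. Four to eight of the nine chips are there, lying flat on the board's deck (z = 72 mm in the board's frame); absent ones have no pose.
- chip3: Gaming chip, disc of 46 mm diameter and 9 mm thick, 20 g, green with edge spots; origin at the centre of its underside. Four to eight of the nine chips are there, lying flat on the board's deck (z = 72 mm in the board's frame); absent ones have no pose.
- chip4: Gaming chip, disc of 46 mm diameter and 9 mm thick, 20 g, yellow with edge spots; origin at the centre of its underside. Four to eight of the nine chips are there, lying flat on the board's deck (z = 72 mm in the board's frame); absent ones have no pose.
- chip5: Gaming chip, disc of 46 mm diameter and 9 mm thick, 20 g, red with edge spots; origin at the centre of its underside. Four to eight of the nine chips are there, lying flat on the board's deck (z = 72 mm in the board's frame); absent ones have no pose.
- chip6: Gaming chip, disc of 46 mm diameter and 9 mm thick, 20 g, blue with edge spots; origin at the centre of its underside. Four to eight of the nine chips are there, lying flat on the board's deck (z = 72 mm in the board's frame); absent ones have no pose.
- chip7: Gaming chip, disc of 46 mm diameter and 9 mm thick, 20 g, white with edge spots; origin at the centre of its underside. Four to eight of the nine chips are there, lying flat on the board's deck (z = 72 mm in the board's frame); absent ones have no pose.
- chip8: Gaming chip, disc of 46 mm diameter and 9 mm thick, 20 g, green with edge spots; origin at the centre of its underside. Four to eight of the nine chips are there, lying flat on the board's deck (z = 72 mm in the board's frame); absent ones have no pose.
- mug: Blue ceramic mug, 80 mm diameter, 95 mm high; not to be disturbed. Origin at the centre of its underside.
- dicecup: Wooden dice cup, up to 80 mm diameter, 100 mm high; not to be disturbed. Origin at the centre of its underside.
- chalkbox: Cardboard box of blue cue chalks, 120 x 75 x 55 mm; not to be disturbed. Origin at the centre of its underside.
Not all that is in view belongs to the job. Leave any orange or purple look-alike of the chip1 alone.

How it is judged:
By the outcome, as a careful person would: the job done as asked, in the order asked, and still so for the second after the job is handed in, with the robot touching nothing.
Of chip0, chip1, chip2, chip3, chip4, chip5, chip6, chip7, chip8 only 4 to 8 are there at a start; the rules pass over those that are not, and their reading is None.
At some moment in a run one of chip0, chip1, chip2, chip3, chip4, chip5, chip6, chip7, chip8 may be knocked a few centimetres aside while the robot is not near it.
Once in a run the grip may slacken for a moment while it holds something.
It also fails if it takes over 192 s, if anything falls off the work surface, if the arm or the gripper's body presses on something with over 40 N, if the wrist force passes 120 N, or if a joint passes its speed limit or range.

ROBOT

A 7-joint arm with a two-finger parallel gripper is mounted at the origin on the work surface. World frame = base frame: x ahead of the robot, y to its left, z up, the work surface at z = 0. Lengths are in mm, angles in rad, forces in N, time in s.
With the tool pointing down it reaches from about 425 to 875 mm from the base axis. Payload 4.7 kg.
Tool frame: the origin (TCP) lies at the very end of the fingers, on their centre line; the grasp point (between the pads) lies grip_point_offset behind it (grip_point_offset is the distance from the TCP to the grasp point, in mm); y points along the fingers, x is the direction in which the jaws open and shut, and the axes are right-handed (so a half turn about y gives the same grasp; the last joint's range is limited). The gripper opens to 85 mm and grips with 20 to 120 N. Pads are 22 mm wide; open, the fingers measure 114 mm over their backs; the gripper's body (76 mm by 85 mm) begins 54 mm behind the grasp point. The pads swing forward as they close: fully open they stand 13 mm farther back than shut.
Start: joints at [1.276, 0.321, -0.07, 1.45, 0.023, 1.371, -0.057], TCP at [197.525, -619.281, 231.349] pointing down, gripper open.
Joint ranges: [-2.86, 2.86], [-0.3, 2.09], [-1.38, 1.24], [0.06, 2.45], [-1.56, 4.7], [0.09, 2.05], [-2.69, 2.69]. Speed limits (rad/s): [2.57, 2.57, 3.14, 3.14, 3.14, 3.14, 3.14].

INTERFACE

Orientations are given as a unit quaternion [w, x, y, z].
In Python, from rig import * gives the robot as it stands.
- The arm moves only by the tool arm_command, never from a script. Its argument "plan" is text: rows parted by semicolons, each of 7 numbers parted by spaces: the opening, from -1 (shut) to 1 (fully open), then the shift along the tool's x, y, z in m, then the turn, a rotation vector about the tool's x, y, z in rad. A call has 1 to 10 rows; each row shifts and turns the pose as measured when the row begins, along the tool's axes as they then stand; what a row does not reach is not made up. A row lasts 1/12 s, in which the tool goes at most 41.7 mm and 7.16 degrees, less where a joint would pass 70% of its speed; a pose out of reach is approached as far as the arm can. A call with a gripper value outside its range is refused whole. The fingers move at their own pace and stop on an object; "force" is the grip in N (left out, the last holds). Time passes only in rows, so rows that do not move let the fingers close. It gives the time, the measured TCP pose, the force and the opening at its end, in the units of the state.
- read_state(): the state, without advancing time (a new reading comes with each control period).
- grab_frame(name): name is "side" or "top"; returns (picture, depth): 420x560x3 uint8, red, green, blue; 420x560 float32, mm along the optical axis (not along the pixel's ray), 0 where there is no reading.
- get_calibration(name): a dict with "K" (3x3 intrinsics, pixels), "world_from_camera" (4x4, takes a point from camera to world coordinates). Camera axes: x right, y up, looking along -z (the intrinsics and any distortion apply to the point x, -y, -z); pixel columns grow to the right and rows downward; lengths in mm; the calibration is good to about 2 mm. A picture is of the moment at which its call begins. get_calibration takes no time and is no camera call.
- finish_job(): hands the job in, once; it reports no verdict.
Trained networks look in the newest picture that a camera, given by its name, has taken for a name from the list of things; names that differ only in an ending like _2 or _b are one class to them, and where a whole thing is asked for, a point or a joint stands for the part that bears it (a point fixed in the world has none). Each returns a list of dicts, best first, with "conf" (0 to 1); they miss things now and then, are a little off and sometimes report something else, mostly with a low value. They report only what shows in the picture. A call takes as long as a camera call. They do not tell look-alikes from the thing itself.
- find_in(camera, query): "extent" ([left, top, width, height] as shares, 0 to 1, of the picture: columns of its width, rows of its height, round what is visible of it).
- masks_of(camera, query): "region" (420x560 bool, what is visible of it) and "extent" ([left, top, width, height] as shares, 0 to 1, of the picture: columns of its width, rows of its height, round what is visible of it).
The state is a dict: "t": time; "joint_pos": joint angles; "joint_velocities": joint speeds; "joint_torque": joint torques, N m; "tcp_pos": TCP position; "ee_rot": TCP orientation; "ft_force": force on the tool from outside, world axes, zero at the start; "ft_torque": the same for the moment, N m; "width": finger opening in mm.
Only numpy, scipy, OpenCV 4.12 (cv2) and the standard library are available. Lean on these libraries where they do the work, as an engineer would, in place of code of your own. Each camera call takes 0.05 s, during which the arm holds its last target.

## Working session

There is one attempt and no reset: what is moved stays moved. The work goes in short steps, Python scripts to look and compute and a tool call to move; the robot and the scene stay as the last step left them, time stands still between calls to the robot, and variables do not carry over. Pictures are saved under pics/ and viewed, and the job is handed in when it is done.

Besides the shell and the picture viewer there is one more tool, called after ">>>" by a JSON object that holds its "method" and its "body". arm_command: Moves the arm, as the interface text tells. Its arguments: {"type":"object","properties":{"plan":{"type":"string"},"force":{"type":"number"}},"required":["plan"]}

```bash
ls; mkdir -p pics; cat > h.py <<'E'
from rig import *
import numpy as np, cv2
def save(name,fn):
    p,d=grab_frame(name); cv2.imwrite('pics/'+fn,p[:,:,::-1]); return p,d
def cal(name):
    c=get_calibration(name); return np.array(c["K"]),np.array(c["world_from_camera"]),c
def px2w(name,u,v,d):
    K,T,_=cal(name)
    u=np.asarray(u,float);v=np.asarray(v,float);d=np.asarray(d,float)
    x=(u-K[0,2])/K[0,0]*d; y=(v-K[1,2])/K[1,1]*d
    return (T@np.stack([x,-y,-d,np.ones_like(d)]))[:3].T
def w2px(name,P):
    K,T,_=cal(name); P=np.atleast_2d(P)
    c=(np.linalg.inv(T)@np.c_[P,np.ones(len(P))].T)[:3]
    return np.c_[K[0,0]*c[0]/-c[2]+K[0,2],K[1,1]*-c[1]/-c[2]+K[1,2]]
def onplane(name,u,v,z):
    a=px2w(name,[u],[v],[100.])[0];b=px2w(name,[u],[v],[1000.])[0]
    return a+(b-a)*(z-a[2])/(b[2]-a[2])
E
python3 - <<'E'
from h import *
s=read_state();print(s)
for n in("top","side"):
    p,d=save(n,n+"0.png");K,T,c=cal(n);print(n,c,(d>0).mean())
E
```

```text
pics
{'t': 0.0, 'joint_pos': array([ 1.27610024,  0.32186253, -0.07012948,  1.45170768,  0.02257375,
        1.3708168 , -0.05689799]), 'joint_velocities': array([ 8.70348325e-04,  7.24972043e-04,  8.16230257e-04,  6.04593442e-05,
        6.93466384e-04, -9.16696313e-04,  1.45547258e-03]), 'joint_torque': array([-4.00935323e-04, -4.93593371e+01, -3.82377673e-01, -3.14330542e+01,
        1.28820702e-02,  1.15735363e-02, -1.10222338e-07]), 'tcp_pos': array([ 197.35944593, -618.72336205,  230.1817866 ]), 'ee_rot': array([ 0.57136022, -0.57055824,  0.41772451, -0.41655375]), 'ft_force': array([-0.15576321, -1.20261976, -0.26346339]), 'ft_torque': array([ 0.00881873, -0.00667363, -0.03113913]), 'width': 85.36064365207488}
top {'K': array([[457.59186781,   0.        , 276.06894507],
       [  0.        , 457.59186781, 214.91067658],
       [  0.        ,   0.        ,   1.        ]]), 'world_from_camera': array([[ 1.21206493e-02,  9.88118775e-01, -1.53213498e-01,
         4.33777436e+02],
       [-9.99869781e-01,  1.36094377e-02,  8.67201622e-03,
         3.17687782e+01],
       [ 1.06541316e-02,  1.53088437e-01,  9.88155059e-01,
         1.48160946e+03],
       [ 0.00000000e+00,  0.00000000e+00,  0.00000000e+00,
         1.00000000e+00]])} 0.9956802721088436
side {'K': array([[468.04647307,   0.        , 285.55522703],
       [  0.        , 468.04647307, 206.72928405],
       [  0.        ,   0.        ,   1.        ]]), 'world_from_camera': array([[-9.42514062e-01,  2.53102810e-01, -2.18188476e-01,
         4.07146992e+02],
       [-3.33824513e-01, -6.83612211e-01,  6.49026609e-01,
         7.86617320e+02],
       [ 1.51141521e-02,  6.84553367e-01,  7.28806044e-01,
         9.54283038e+02],
       [ 0.00000000e+00,  0.00000000e+00,  0.00000000e+00,
         1.00000000e+00]])} 0.9960586734693877
```

View pics/top0.png

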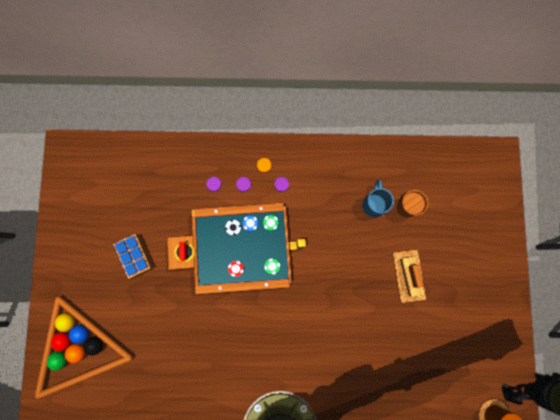

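View pics/side0.png

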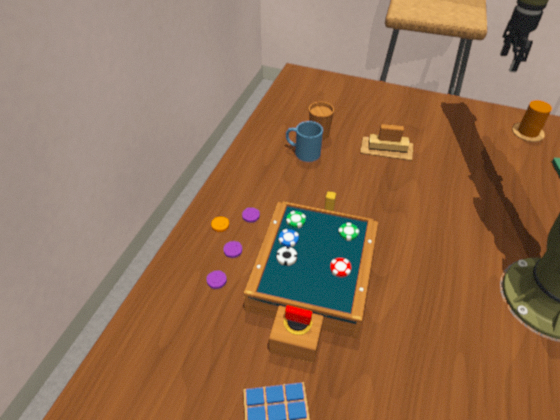

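The top view shows the board around (240,248), with five chips on it: white (233,227), blue (250,223), green (270,223), red (236,268) and green (272,267). The knob is at (182,252), the pull at (298,244) and the scraper on its pad at (410,275). The orange and purple discs at y≈165–184 lie off the board, so they are look-alikes. Next I'll measure the poses.

```bash
python3 - <<'E'
from h import *
p,d=save("top","top1.png")
hsv=cv2.cvtColor(p,cv2.COLOR_RGB2HSV)
for n in["board","knob","tray_grip","scraper","pad","chip0","chip1","chip2","chip3","chip4"]:
    ms=masks_of("top",n)
    for m in ms[:6]:
        r=m["region"];v,u=np.nonzero(r)
        if len(u)==0: continue
        W=px2w("top",u,v,d[v,u])
        rect=cv2.minAreaRect(W[:,:2].astype(np.float32))
        zt=np.percentile(W[:,2],90)
        T=W[W[:,2]>zt-6]
        print(n,round(m["conf"],2),len(u),"px",u.mean().round(),v.mean().round(),"mean",W.mean(0).round(1),"z90",zt.round(1),"rect",np.round(rect[0]),np.round(rect[1]),round(rect[2],1),"top",T.mean(0).round(1))
# deck teal
m=((hsv[...,0]>80)&(hsv[...,0]<105)&(hsv[...,1]>80)&(hsv[...,2]<120)).astype(np.uint8)
nl,l,st,_=cv2.connectedComponentsWithStats(cv2.morphologyEx(m,cv2.MORPH_CLOSE,np.ones((3,3))))
k=1+np.argmax(st[1:,4]);print(st[k])
v,u=np.nonzero(l==k);z=px2w("top",u,v,d[v,u]);print("deckz",np.median(z[:,2]))
W=np.array([onplane("top",a,b,72) for a,b in zip(u,v)])
h=cv2.convexHull(W[:,:2].astype(np.float32));print(cv2.minAreaRect(h))
big=cv2.resize(p[180:320,150:320],None,fx=4.5,fy=4.2,interpolation=cv2.INTER_CUBIC);cv2.imwrite("pics/crop1.png",big[:,:,::-1])
big=cv2.resize(p[160:320,350:450],None,fx=4,fy=3.6,interpolation=cv2.INTER_CUBIC);cv2.imwrite("pics/crop2.png",big[:,:,::-1])
E
```

```text
board 0.56 8205 px 234.0 249.0 mean [544.6 145.7  78.8] z90 82.2 rect [552. 143.] [275. 447.] 2.8 top [543.1 138.6 103.7]
board 0.43 187 px 293.0 239.0 mean [579.  -34.4  69.7] z90 96.2 rect [550. -26.] [ 78. 246.] 81.3 top [561.7 -55.  124.8]
knob 0.75 636 px 413.0 204.0 mean [ 690.2 -401.7   94.1] z90 97.9 rect [ 585. -213.] [ 75. 575.] 29.0 top [ 681.7 -387.8  172.1]
knob 0.67 225 px 184.0 251.0 mean [533.4 294.7 106. ] z90 114.5 rect [477. 183.] [310.  54.] 64.0 top [532.  292.3 147.6]
knob 0.54 174 px 295.0 245.0 mean [558.  -41.8  68.2] z90 97.0 rect [516.  -4.] [ 48. 172.] 50.7 top [562.5 -57.2 121.7]
knob 0.27 182 px 271.0 222.0 mean [629.   35.2  79.8] z90 83.7 rect [629.  35.] [44. 44.] 0.3 top [629.9  35.3  81.1]
tray_grip 0.8 142 px 297.0 244.0 mean [562.3 -45.9  67.8] z90 97.3 rect [515.  -5.] [ 46. 172.] 50.9 top [562.5 -57.  122.9]
scraper 0.58 629 px 412.0 276.0 mean [ 470.1 -404.5   56.9] z90 86.2 rect [ 428. -207.] [121. 465.] 12.0 top [ 469.5 -400.9  124.1]
pad 0.85 709 px 406.0 275.0 mean [ 474.7 -398.4   10.5] z90 11.0 rect [ 443. -214.] [166. 488.] 8.4 top [ 471
[... 3591 characters left out ...]
.4 107.3] z90 114.6 rect [478. 183.] [310.  52.] 64.0 top [532.2 292.2 148.1]
chip4 0.51 154 px 282.0 183.0 mean [765.4   1.8  17.4] z90 12.3 rect [612.   6.] [ 43. 357.] 88.6 top [764.4   1.4  23.8]
[ 197  212   91   67 3287]
deckz 71.1236720197644Traceback (most recent call last):
  File "<stdin>", line 19, in <module>
  File "h.py", line 17, in onplane
    a=px2w(name,[u],[v],[100.])[0];b=px2w(name,[u],[v],[1000.])[0]
      ~~~~^^^^^^^^^^^^^^^^^^^^^
  File "h.py", line 8, in px2w
    K,T,_=cal(name)
          ~~~^^^^^^
  File "h.py", line 6, in cal
    c=get_calibration(name); return np.array(c["K"]),np.array(c["world_from_camera"]),c
ValueError: time passes only in moves, steps and waits
```

```bash
python3 - <<'E'
s=open('h.py').read()
s=s.replace('''def cal(name):
    c=get_calibration(name); return''','''_C={}
def cal(name):
    if name not in _C: _C[name]=get_calibration(name)
    c=_C[name]; return''').replace("cv2.imwrite('pics/'+fn,p[:,:,::-1]); return","cv2.imwrite('pics/'+fn,p[:,:,::-1]); np.savez('pics/'+fn[:-4]+'.npz',p=p,d=d); return")
s+='''
def crop(p,fn,x0,x1,y0,y1,f):
    cv2.imwrite('pics/'+fn,cv2.resize(p[y0:y1,x0:x1],None,fx=f,fy=f,interpolation=cv2.INTER_CUBIC)[:,:,::-1])
def planepts(name,u,v,z):
    u=np.asarray(u,float);v=np.asarray(v,float)
    a=px2w(name,u,v,np.full(len(u),100.));b=px2w(name,u,v,np.full(len(u),1000.))
    t=(z-a[:,2])/(b[:,2]-a[:,2]);return a+(b-a)*t[:,None]
'''
open('h.py','w').write(s)
E
cat > a.py <<'E'
from h import *
p,d=save("top","top2.png")
hsv=cv2.cvtColor(p,cv2.COLOR_RGB2HSV)
crop(p,"crop1.png",150,320,190,310,4);crop(p,"crop2.png",350,450,170,320,4)
m=((hsv[...,0]>80)&(hsv[...,0]<105)&(hsv[...,1]>80)&(hsv[...,2]<120)).astype(np.uint8)
nl,l,st,_=cv2.connectedComponentsWithStats(m)
sub=st[1:,4].copy();k=1+np.argmax(sub);print(st[k])
v,u=np.nonzero(l==k)
W=planepts("top",u,v,72)
print("deck",cv2.minAreaRect(W[:,:2].astype(np.float32)))
V,U=np.mgrid[0:420,0:560]
A=px2w("top",U.ravel(),V.ravel(),d.ravel().astype(float)).reshape(420,560,3)
def reg(name,x0,x1,y0,y1,z0,z1,extra=None):
    M=np.zeros((420,560),bool);M[y0:y1,x0:x1]=1
    M&=(A[...,2]>z0)&(A[...,2]<z1)
    if extra is not None:M&=extra
    Q=A[M];r=cv2.minAreaRect(Q[:,:2].astype(np.float32))
    C=np.cov(Q[:,:2].T);w,e=np.linalg.eigh(C);
    print(name,len(Q),Q.mean(0).round(1),"med",np.median(Q,0).round(1),"rect",np.round(r[0],1),np.round(r[1],1),round(r[2],1),"main dir deg",np.degrees(np.arctan2(e[1,1],e[0,1])).round(1))
red=((hsv[...,0]<8)|(hsv[...,0]>172))&(hsv[...,1]>150)
reg("knobbar",160,200,235,275,100,125,red)
reg("grip",285,310,230,260,88,106)
reg("scr_fin",390,440,240,310,72,100)
reg("scr_foot",390,440,240,310,25,50)
reg("pad",385,435,240,310,3,13)
reg("frame",190,292,200,300,77,90)
reg("mug",355,395,175,220,60,120)
reg("cup",397,435,185,220,60,120)
E
python3 a.py
```

```text
[ 197  212   90   63 2823]
deck ((555.6127319335938, 126.20254516601562), (192.6479034423828, 268.9388427734375), 4.791689872741699)
knobbar 96 [534.2 298.8 111. ] med [533.4 298.8 111.8] rect [534.9 298.6] [51.2 14.4] 1.9 main dir deg -175.5
grip 59 [565.6 -58.6  94.9] med [566.1 -57.5  95.1] rect [565.2 -58.8] [21.5 21.9] 0.9 main dir deg 139.0
scr_fin 168 [ 471.3 -412.5   84.8] med [ 471.5 -412.    85.2] rect [ 471.6 -414.3] [68.3 22.1] 11.1 main dir deg -168.2
scr_foot 336 [ 469.7 -408.4   35.1] med [ 469.4 -405.9   34.7] rect [ 470.9 -413.9] [120.   42.1] 11.0 main dir deg -168.5
pad 750 [ 472.5 -404.4    5.8] med [ 469.9 -395.2    5.2] rect [ 476.3 -413.4] [161.  224.4] 89.0 main dir deg -179.2
frame 2569 [551.9 123.3  81.1] med [560.5 123.9  80.8] rect [550.3 131.6] [260.  302.5] 4.9 main dir deg 176.8
mug 273 [ 707.3 -304.2   82.2] med [ 707.  -305.3   84. ] rect [ 711.1 -309.9] [ 78.5 104. ] 56.9 main dir deg 155.6
cup 567 [ 695.1 -409.6   86.5] med [ 694.8 -410.1   85.1] rect [ 694.5 -409.2] [79.4 76.1] 87.2 main dir deg 117.7
```

View pics/crop1.png

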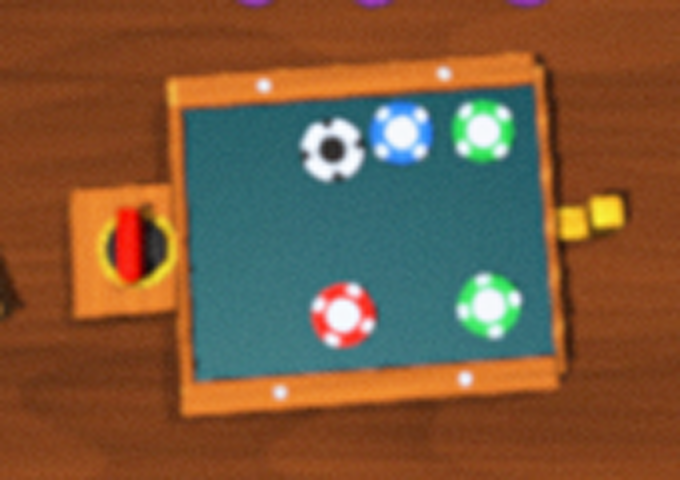

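View pics/crop2.png

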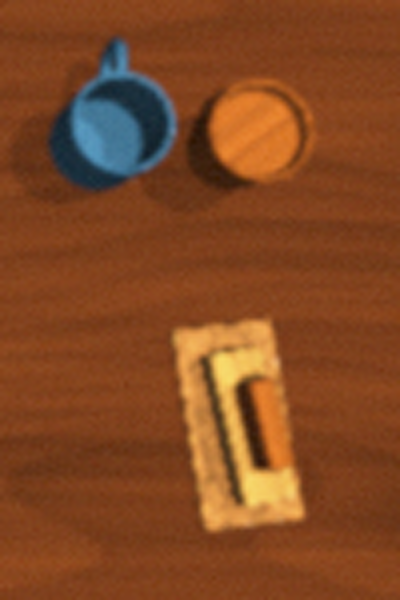

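```bash
cat >> h.py <<'E'
from scipy.spatial.transform import Rotation as R
def Rq(q): return R.from_quat([q[1],q[2],q[3],q[0]])
TH=0.087
def tooldown(xdir):  # tool y down, tool x along angle xdir (rad, world)
    x=np.array([np.cos(xdir),np.sin(xdir),0]);y=np.array([0,0,-1.]);z=np.cross(x,y)
    return R.from_matrix(np.c_[x,y,z])
BO=np.array([551.,104.5])
def b2w(x,y):
    c,s=np.cos(TH),np.sin(TH);return BO+np.array([c*x-s*y,s*x+c*y])
def w2b(P):
    c,s=np.cos(TH),np.sin(TH);q=np.asarray(P)[...,:2]-BO
    return np.stack([c*q[...,0]+s*q[...,1],-s*q[...,0]+c*q[...,1]],-1)
def delta(pos,xdir=None,rot=None):
    s=read_state();Rc=Rq(s["ee_rot"])
    dm=Rc.inv().apply(np.asarray(pos)-s["tcp_pos"])/1000
    Rt=rot if rot is not None else (tooldown(xdir) if xdir is not None else Rc)
    rv=(Rc.inv()*Rt).as_rotvec()
    n=max(np.linalg.norm(dm)/.0417,np.linalg.norm(rv)/.124)
    print("t %.2f tcp"%s["t"],s["tcp_pos"].round(1),"w %.1f"%s["width"],"F",s["ft_force"].round(1),"M",s["ft_torque"].round(2))
    print(" total shift",dm.round(4),"rot",rv.round(3),"min rows %.1f"%n)
    k=max(1,int(np.ceil(n)));print(" per row /%d:"%k,(dm/k).round(4),(rv/k).round(3))
def show():
    s=read_state();M=Rq(s["ee_rot"]).as_matrix()
    print("t %.2f tcp"%s["t"],s["tcp_pos"].round(1),"w %.1f"%s["width"],"F",s["ft_force"].round(1),"M",s["ft_torque"].round(2),"xdir %.3f"%np.arctan2(M[1,0],M[0,0]),"down",M[:,1].round(3),"j",s["joint_pos"].round(2),"v",np.abs(s["joint_velocities"]).max().round(2))
E
python3 - <<'E'
from h import *
import rig
print([x for x in dir(rig) if x[0]!='_']); print(getattr(rig,'grip_point_offset',None))
show()
print(b2w(0,195),w2b([565.3,-58.7]),w2b([[612,152.],[629.5,35.3],[486,138.9],[494.5,28.5],[534.5,298.7]]))
E
```

```text
['MotionError', 'find_in', 'finish_job', 'get_calibration', 'grab_frame', 'grip_point_offset', 'masks_of', 'read_state']
18.700000000000003
t 0.70 tcp [ 197.5 -619.3  231.4] w 85.2 F [-0.6 -0.5 -0.1] M [0.04 0.05 0.02] xdir -1.262 down [-0. -0. -1.] j [ 1.28  0.32 -0.07  1.45  0.02  1.37 -0.06] v 0.0
[534.05639325 298.76248786] [ 6.54202808e-02 -1.63825290e+02] [[ 64.8965799   42.02004185]
 [ 72.19029595 -75.75916559]
 [-61.76513661  39.91776421]
 [-62.8899727  -70.80325793]
 [  0.43649939 194.89920335]]
```

```bash
python3 - <<'E'
from h import *
delta([500,-120,260],-1.262)
E
```

```text
t 0.70 tcp [ 197.5 -619.3  231.4] w 85.2 F [-0.6 -0.5 -0.1] M [0.04 0.05 0.02]
 total shift [-0.3838 -0.0287  0.4399] rot [ 0. -0.  0.] min rows 14.0
 per row /15: [-0.0256 -0.0019  0.0293] [ 0. -0.  0.]
```

>>> {"method": "arm_command", "body": {"plan": "0.2 -0.026 -0.002 0.029 0 0 0;0.2 -0.026 -0.002 0.029 0 0 0;0.2 -0.026 -0.002 0.029 0 0 0;0.2 -0.026 -0.002 0.029 0 0 0;0.2 -0.026 -0.002 0.029 0 0 0;0.2 -0.026 -0.002 0.029 0 0 0;0.2 -0.026 -0.002 0.029 0 0 0;0.2 -0.026 -0.002 0.029 0 0 0;0.2 -0.026 -0.002 0.029 0 0 0;0.2 -0.026 -0.002 0.029 0 0 0", "force": 40}}

```text
t: 1.53
tcp_pos: [395.9, -279.7, 248.8]
ee_rot: [-0.564, 0.569, -0.423, 0.423]
ft_force: [1.1, -0.9, -0.0]
width: 51.4
```

```bash
python3 - <<'E'
from h import *
show();delta([534.5,298.7,230],-1.262)
E
```

```text
t 1.53 tcp [ 395.9 -279.7  248.8] w 51.4 F [ 1.1 -0.9 -0. ] M [ 0.06 -0.08  0.  ] xdir -1.283 down [-0.004 -0.006 -1.   ] j [ 0.93 -0.03 -0.36  1.81 -0.    1.36 -0.72] v 0.95
t 1.53 tcp [ 395.9 -279.7  248.8] w 51.4 F [ 1.1 -0.9 -0. ] M [ 0.06 -0.08  0.  ]
 total shift [-0.5154  0.0147  0.297 ] rot [ 0.005 -0.021  0.005] min rows 14.3
 per row /15: [-0.0344  0.001   0.0198] [ 0.    -0.001  0.   ]
```

>>> {"method": "arm_command", "body": {"plan": "0.2 -0.034 0 0.026 0 0 0;0.2 -0.034 0 0.026 0 0 0;0.2 -0.034 0 0.026 0 0 0;0.2 -0.034 0 0.026 0 0 0;0.2 -0.034 0 0.022 0 0 0;0.2 -0.034 0 0.02 0 0 0;0.2 -0.034 0 0.018 0 0 0;0.2 -0.034 0 0.018 0 0 0;0.2 -0.034 0 0.018 0 0 0;0.2 -0.034 0 0.018 0 0 0"}}

```text
t: 2.37
tcp_pos: [509.0, 115.0, 249.8]
ee_rot: [-0.564, 0.568, -0.418, 0.429]
ft_force: [0.7, 0.2, -0.1]
width: 51.1
```

>>> {"method": "arm_command", "body": {"plan": "0.2 0 0 0 0 -0.12 0;0.2 0 0 0 0 -0.12 0;0.2 0 0 0 0 -0.12 0;0.2 0 0 0 0 -0.12 0;0.2 0 0 0 0 -0.12 0;0.2 0 0 0 0 -0.12 0;0.2 0 0 0 0 -0.12 0;0.2 0 0 0 0 -0.12 0;0.2 0 0 0 0 -0.12 0;0.2 0 0 0 0 -0.12 0"}}

```text
t: 3.2
tcp_pos: [507.8, 131.8, 252.1]
ee_rot: [-0.704, 0.71, -0.007, 0.017]
ft_force: [-0.1, 0.2, -0.3]
width: 51.5
```

>>> {"method": "arm_command", "body": {"plan": "0.2 0 0 0 0 -0.12 0;0.2 0 0 0 0 -0.12 0;0.2 0 0 0 0 -0.12 0;0.2 0 0 0 0 -0.12 0;0.2 0 0 0 0 -0.12 0;0.2 0 0 0 0 -0.12 0;0.2 0 0 0 0 -0.12 0;0.2 0 0 0 0 -0.12 0;0.2 0 0 0 0 -0.12 0;0.2 0 0 0 0 -0.12 0"}}

```text
t: 4.03
tcp_pos: [507.9, 131.4, 253.9]
ee_rot: [-0.574, 0.587, 0.407, -0.401]
ft_force: [-0.2, 0.8, 0.4]
width: 51.3
```

```bash
python3 - <<'E'
from h import *
show();delta([534.5,298.7,180],1.658)
E
```

```text
t 4.03 tcp [507.9 131.4 253.9] w 51.3 F [-0.2  0.8  0.4] M [ 0.04  0.   -0.01] xdir 1.217 down [ 0.018 -0.01  -1.   ] j [ 0.63  0.1  -1.    1.71  0.11  1.36  0.83] v 1.47
t 4.03 tcp [507.9 131.4 253.9] w 51.3 F [-0.2  0.8  0.4] M [ 0.04  0.   -0.01]
 total shift [0.1663 0.0726 0.0346] rot [ 0.019 -0.441 -0.008] min rows 4.4
 per row /5: [0.0333 0.0145 0.0069] [ 0.004 -0.088 -0.002]
```

>>> {"method": "arm_command", "body": {"plan": "0.2 0.017 0 0.004 0.004 -0.08 0;0.2 0.017 0 0.004 0.004 -0.08 0;0.2 0.017 0 0.004 0.004 -0.08 0;0.2 0.017 0 0.004 0.004 -0.08 0"}}

```text
t: 4.37
tcp_pos: [509.8, 196.7, 253.6]
ee_rot: [-0.503, 0.511, 0.491, -0.495]
ft_force: [0.1, -0.3, 0.7]
width: 51.6
```

```bash
python3 - <<'E'
from h import *
show();delta([534.5,298.7,180],1.658)
E
```

```text
t 4.37 tcp [509.8 196.7 253.6] w 51.6 F [ 0.1 -0.3  0.7] M [0.01 0.03 0.03] xdir 1.543 down [ 0.004 -0.012 -1.   ] j [ 0.52  0.21 -1.07  1.65  0.2   1.39  0.97] v 0.42
t 4.37 tcp [509.8 196.7 253.6] w 51.6 F [ 0.1 -0.3  0.7] M [0.01 0.03 0.03]
 total shift [ 0.1036  0.0725 -0.0216] rot [ 0.004 -0.115 -0.012] min rows 3.1
 per row /4: [ 0.0259  0.0181 -0.0054] [ 0.001 -0.029 -0.003]
```

>>> {"method": "arm_command", "body": {"plan": "0.2 0.021 0 -0.004 0.001 -0.023 -0.002;0.2 0.021 0 -0.004 0.001 -0.023 -0.002;0.2 0.021 0 -0.004 0.001 -0.023 -0.002;0.2 0.021 0 -0.004 0.001 -0.023 -0.002;0.2 0.021 0 -0.004 0 -0.023 -0.002;0.2 0 0 0 0 0 0"}}

```text
t: 4.87
tcp_pos: [527.7, 308.8, 252.9]
ee_rot: [0.475, -0.476, -0.523, 0.524]
ft_force: [-2.0, 0.3, -0.2]
width: 51.3
```

```bash
python3 - <<'E'
from h import *
show();delta([534.5,298.7,82.3],1.658)
E
```

```text
t 4.87 tcp [527.7 308.8 252.9] w 51.3 F [-2.   0.3 -0.2] M [ 0.03  0.08 -0.01] xdir 1.667 down [ 0.    -0.001 -1.   ] j [ 0.24  0.41 -1.06  1.49  0.36  1.45  0.84] v 0.03
t 4.87 tcp [527.7 308.8 252.9] w 51.3 F [-2.   0.3 -0.2] M [ 0.03  0.08 -0.01]
 total shift [-0.0105  0.1706 -0.0057] rot [ 0.     0.009 -0.001] min rows 4.1
 per row /5: [-0.0021  0.0341 -0.0011] [ 0.     0.002 -0.   ]
```

>>> {"method": "arm_command", "body": {"plan": "0.2 -0.004 0.03 -0.002 0 0.004 0;0.2 -0.004 0.03 -0.002 0 0.004 0;0.2 -0.003 0.03 -0.002 0 0 0;0.2 0 0.03 0 0 0 0;0.2 0 0 0 0 0 0"}}

```text
t: 5.28
tcp_pos: [536.7, 300.2, 131.5]
ee_rot: [-0.476, 0.478, 0.524, -0.52]
ft_force: [-1.0, -0.6, -1.5]
width: 51.2
```

```bash
python3 - <<'E'
from h import *
show();delta([534.5,298.7,83],1.658)
E
```

```text
t 5.28 tcp [536.7 300.2 131.5] w 51.2 F [-1.  -0.6 -1.5] M [-0.05  0.06 -0.02] xdir 1.661 down [ 0.006  0.002 -1.   ] j [ 0.22  0.5  -1.    1.64  0.44  1.24  0.79] v 0.06
t 5.28 tcp [536.7 300.2 131.5] w 51.2 F [-1.  -0.6 -1.5] M [-0.05  0.06 -0.02]
 total shift [-0.0013  0.0485  0.0026] rot [0.006 0.003 0.001] min rows 1.2
 per row /2: [-0.0006  0.0243  0.0013] [0.003 0.001 0.   ]
```

>>> {"method": "arm_command", "body": {"plan": "0.1 -0.001 0.024 0.001 0.003 0.002 0;0.1 0 0.022 0.001 0.003 0.001 0;0.1 0 0 0 0 0 0"}}

```text
t: 5.53
tcp_pos: [536.8, 297.6, 87.1]
ee_rot: [-0.478, 0.479, 0.521, -0.52]
ft_force: [-0.2, 0.5, -0.7]
width: 47.1
```

```bash
python3 - <<'E'
from h import *
show();delta([534.5,298.7,84],1.658)
p,d=save("side","s3.png");crop(p,"s3c.png",240,370,230,370,4)
E
```

```text
t 5.53 tcp [536.8 297.6  87.1] w 47.1 F [-0.2  0.5 -0.7] M [-0.02  0.06 -0.  ] xdir 1.655 down [ 0.002  0.    -1.   ] j [ 0.2   0.54 -0.97  1.69  0.48  1.17  0.76] v 0.05
t 5.53 tcp [536.8 297.6  87.1] w 47.1 F [-0.2  0.5 -0.7] M [-0.02  0.06 -0.  ]
 total shift [0.0013 0.0031 0.0022] rot [ 0.002 -0.003  0.   ] min rows 0.1
 per row /1: [0.0013 0.0031 0.0022] [ 0.002 -0.003  0.   ]
```

View pics/s3c.png

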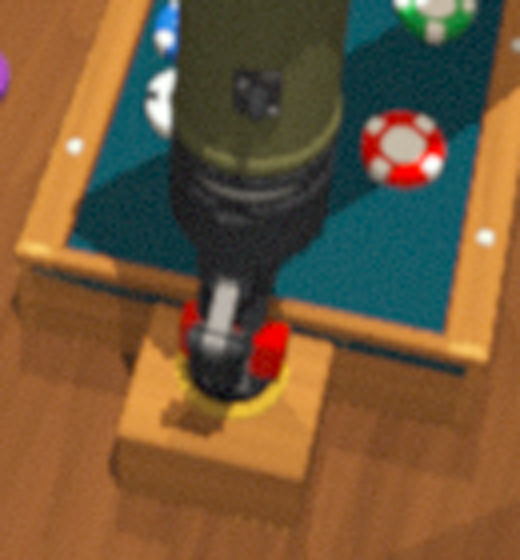

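The fingers straddle the red bar of the knob, which is centred near (230,340) in the crop. I'll close on it.

>>> {"method": "arm_command", "body": {"plan": "0 0.001 0.003 0.002 0 0 0;-1 0 0 0 0 0 0;-1 0 0 0 0 0 0;-1 0 0 0 0 0 0;-1 0 0 0 0 0 0;-1 0 0 0 0 0 0", "force": 40}}

```text
t: 6.08
tcp_pos: [537.9, 302.7, 92.3]
ee_rot: [-0.477, 0.48, 0.526, -0.515]
ft_force: [1.2, 2.2, -6.6]
width: 14.7
```

```bash
python3 - <<'E'
from h import *
show()
E
```

```text
t 6.08 tcp [537.9 302.7  92.3] w 14.7 F [ 1.2  2.2 -6.6] M [ 0.16 -0.34 -0.09] xdir 1.655 down [ 0.013  0.008 -1.   ] j [ 0.2   0.54 -0.98  1.68  0.48  1.17  0.76] v 0.0
```

>>> {"method": "arm_command", "body": {"plan": "-1 0 0 0 0 0.1 0;-1 0 0 0 0 0.1 0;-1 0 0 0 0 0.1 0;-1 0 0 0 0 0.1 0;-1 0 0 0 0 0.1 0"}}

```text
t: 6.5
tcp_pos: [537.8, 302.5, 92.4]
ee_rot: [0.596, -0.596, -0.386, 0.375]
ft_force: [1.8, 2.0, -6.7]
width: 15.0
```

```bash
python3 - <<'E'
from h import *
show()
E
```

```text
t 6.50 tcp [537.8 302.5  92.4] w 15.0 F [ 1.8  2.  -6.7] M [ 0.03 -0.25  0.08] xdir 1.137 down [ 0.012  0.008 -1.   ] j [ 0.14  0.49 -0.88  1.69  0.41  1.14  0.29] v 1.14
```

>>> {"method": "arm_command", "body": {"plan": "-1 0 0 0 0 0.1 0;-1 0 0 0 0 0.1 0;-1 0 0 0 0 0.1 0;-1 0 0 0 0 0.1 0;-1 0 0 0 0 0.1 0;-1 0 0 0 0 0.1 0;-1 0 0 0 0 0.1 0;-1 0 0 0 0 0.1 0;-1 0 0 0 0 0.1 0;-1 0 0 0 0 0.1 0"}}

```text
t: 7.33
tcp_pos: [537.5, 302.6, 92.3]
ee_rot: [0.709, -0.704, -0.037, 0.028]
ft_force: [1.9, 2.6, -7.0]
width: 14.9
```

```bash
python3 - <<'E'
from h import *
show()
E
```

```text
t 7.33 tcp [537.5 302.6  92.3] w 14.9 F [ 1.9  2.6 -7. ] M [-0.03 -0.1   0.02] xdir 0.091 down [ 0.012  0.007 -1.   ] j [-0.01  0.43 -0.68  1.69  0.3   1.11 -0.68] v 1.16
```

>>> {"method": "arm_command", "body": {"plan": "-1 0 0 0 0 0.02 0;-1 0 0 0 0 0 0"}}

```text
t: 7.5
tcp_pos: [537.5, 302.7, 92.4]
ee_rot: [0.709, -0.705, -0.03, 0.021]
ft_force: [2.6, 1.2, -7.7]
width: 15.3
```

```bash
python3 - <<'E'
from h import *
show()
E
```

```text
t 7.50 tcp [537.5 302.7  92.4] w 15.3 F [ 2.6  1.2 -7.7] M [-0.11 -0.13  0.68] xdir 0.072 down [ 0.013  0.006 -1.   ] j [-0.01  0.43 -0.67  1.69  0.29  1.11 -0.7 ] v 0.01
```

>>> {"method": "arm_command", "body": {"plan": "0.1 0 0 0 0 0 0;0.1 0 0 0 0 0 0;0.1 0 -0.01 0 0 0 0;0.2 0 -0.04 0 0 0 0;0.2 0 -0.04 0 0 0 0;0.2 0 -0.04 0 0 0 0;0.2 0 -0.03 0 0 0 0"}}

```text
t: 8.08
tcp_pos: [531.8, 299.8, 257.5]
ee_rot: [0.707, -0.706, -0.029, 0.028]
ft_force: [0.5, 0.9, -0.3]
width: 50.9
```

```bash
python3 - <<'E'
from h import *
show();delta(np.r_[565.5,-58.7,200],0.087)
E
```

```text
t 8.08 tcp [531.8 299.8 257.5] w 50.9 F [ 0.5  0.9 -0.3] M [-0.01 -0.05 -0.01] xdir 0.079 down [ 0.002  0.002 -1.   ] j [ 0.03  0.3  -0.72  1.5   0.19  1.42 -0.62] v 0.7
t 8.08 tcp [531.8 299.8 257.5] w 50.9 F [ 0.5  0.9 -0.3] M [-0.01 -0.05 -0.01]
 total shift [ 0.005   0.0567 -0.3602] rot [-0.002 -0.008  0.002] min rows 8.7
 per row /9: [ 0.0006  0.0063 -0.04  ] [-0.    -0.001  0.   ]
```

>>> {"method": "arm_command", "body": {"plan": "0.3 0.001 0 -0.036 0 0 0;0.3 0.001 0 -0.036 0 0 0;0.3 0.001 0 -0.036 0 0 0;0.3 0.001 0 -0.036 0 0 0;0.3 0.001 0 -0.036 0 0 0;0.3 0.001 0.01 -0.036 0 0 0;0.3 0 0.01 -0.036 0 0 0;0.3 0 0.01 -0.036 0 0 0;0.3 0 0.01 -0.036 0 0 0;0.3 0 0.01 -0.036 0 0 0"}}

```text
t: 8.92
tcp_pos: [578.3, -51.1, 236.5]
ee_rot: [0.711, -0.7, -0.056, 0.023]
ft_force: [0.8, 0.1, -0.2]
width: 55.8
```

```bash
python3 - <<'E'
from h import *
show();delta(np.r_[565.5,-58.7,130],0.087)
p,d=save("top","t4.png");crop(p,"t4c.png",150,320,190,310,4)
p,d=save("side","s4.png");crop(p,"s4c.png",240,370,230,370,4)
E
```

```text
t 8.92 tcp [578.3 -51.1 236.5] w 55.8 F [ 0.8  0.1 -0.2] M [-0.02 -0.01  0.  ] xdir 0.112 down [ 0.046  0.018 -0.999] j [ 0.51  0.17 -0.51  1.65  0.07  1.3   0.11] v 0.76
t 8.92 tcp [578.3 -51.1 236.5] w 55.8 F [ 0.8  0.1 -0.2] M [-0.02 -0.01  0.  ]
 total shift [-0.0186  0.1056 -0.0075] rot [-0.013  0.026  0.047] min rows 2.6
 per row /3: [-0.0062  0.0352 -0.0025] [-0.004  0.009  0.016]
```

View pics/t4c.png

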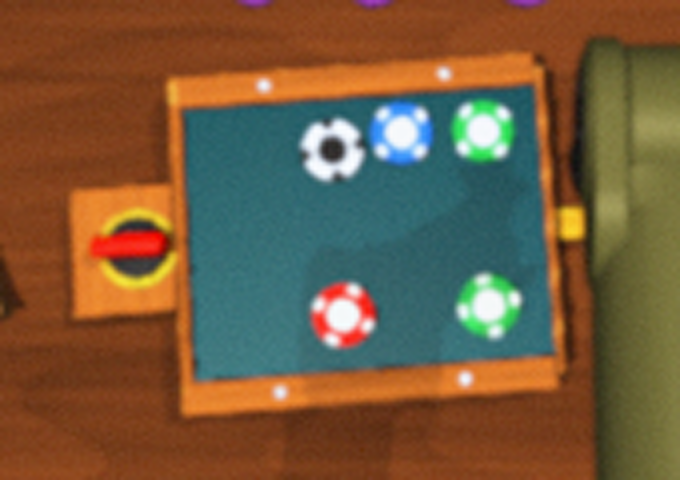

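The knob bar at (130,245) in the crop now lies along the board's y, so the clamp is free. The chips haven't moved.

>>> {"method": "arm_command", "body": {"plan": "0.3 -0.006 0.03 -0.002 -0.005 0.009 0.016;0.3 -0.006 0.03 -0.003 -0.004 0.009 0.016;0.3 -0.006 0.03 -0.003 -0.004 0.008 0.015;0.3 0 0 0 0 0 0"}}

```text
t: 9.35
tcp_pos: [565.3, -70.7, 148.9]
ee_rot: [-0.705, 0.708, 0.026, -0.023]
ft_force: [-1.7, 0.5, -0.8]
width: 55.4
```

```bash
python3 - <<'E'
from h import *
show();delta(np.r_[565.5,-58.7,58],0.087)
E
```

```text
t 9.35 tcp [565.3 -70.7 148.9] w 55.4 F [-1.7  0.5 -0.8] M [ 0.02  0.12 -0.  ] xdir 0.069 down [ 0.005 -0.004 -1.   ] j [ 0.5   0.24 -0.49  1.75  0.12  1.18  0.05] v 0.09
t 9.35 tcp [565.3 -70.7 148.9] w 55.4 F [-1.7  0.5 -0.8] M [ 0.02  0.12 -0.  ]
 total shift [0.0007 0.0908 0.0124] rot [ 0.005 -0.018  0.004] min rows 2.2
 per row /3: [0.0002 0.0303 0.0041] [ 0.002 -0.006  0.001]
```

>>> {"method": "arm_command", "body": {"plan": "0.3 0 0.001 0.008 0.003 -0.015 0.003;0.3 0 0.03 0.002 0 0 0;0.3 0 0.03 0.001 0 0 0;0.3 0 0.028 0 0 0 0;0.3 0 0 0 0 0 0"}}

```text
t: 9.77
tcp_pos: [573.6, -55.0, 70.9]
ee_rot: [-0.706, 0.707, 0.039, -0.025]
ft_force: [-1.4, 0.4, -1.8]
width: 55.6
```

```bash
python3 - <<'E'
from h import *
show();delta(np.r_[565.5,-58.7,58],0.087)
E
```

```text
t 9.77 tcp [573.6 -55.   70.9] w 55.6 F [-1.4  0.4 -1.8] M [ 0.03  0.12 -0.  ] xdir 0.091 down [ 0.02  -0.001 -1.   ] j [ 0.47  0.32 -0.49  1.82  0.18  1.02  0.01] v 0.09
t 9.77 tcp [573.6 -55.   70.9] w 55.6 F [-1.4  0.4 -1.8] M [ 0.03  0.12 -0.  ]
 total shift [-0.0087  0.0127 -0.0029] rot [0.003 0.004 0.02 ] min rows 0.4
 per row /1: [-0.0087  0.0127 -0.0029] [0.003 0.004 0.02 ]
```

>>> {"method": "arm_command", "body": {"plan": "-1 0 0 0 0 0 0;-1 0 0 0 0 0 0;-1 0 0 0 0 0 0;-1 0 0 0 0 0 0;-1 0 0 0 0 0 0", "force": 60}}

```text
t: 10.18
tcp_pos: [568.5, -53.9, 75.3]
ee_rot: [-0.706, 0.707, 0.036, -0.03]
ft_force: [4.3, -1.0, -17.0]
width: 22.8
```

```bash
python3 - <<'E'
from h import *
show()
E
```

```text
t 10.18 tcp [568.5 -53.9  75.3] w 22.8 F [  4.3  -1.  -17. ] M [-0.12 -0.78 -0.19] xdir 0.093 down [ 0.008 -0.002 -1.   ] j [ 0.47  0.32 -0.49  1.82  0.17  1.04  0.01] v 0.01
```

>>> {"method": "arm_command", "body": {"plan": "0 0 0 0 0 0 0;0 0 0 0 0 0 0;0 -0.002 0.008 -0.003 0 0 0.008;0 0 0.01 0 0 0 0;0 0 0 0 0 0 0"}}

```text
t: 10.6
tcp_pos: [573.3, -57.1, 65.2]
ee_rot: [-0.704, 0.708, 0.038, -0.029]
ft_force: [-0.5, -0.1, -0.8]
width: 42.7
```

```bash
python3 - <<'E'
from h import *
show();delta(np.r_[567,-58.7,56],0.087)
E
```

```text
t 10.60 tcp [573.3 -57.1  65.2] w 42.7 F [-0.5 -0.1 -0.8] M [ 0.06  0.07 -0.06] xdir 0.094 down [ 0.014 -0.005 -1.   ] j [ 0.47  0.34 -0.48  1.82  0.19  1.02  0.  ] v 0.03
t 10.60 tcp [573.3 -57.1  65.2] w 42.7 F [-0.5 -0.1 -0.8] M [ 0.06  0.07 -0.06]
 total shift [-0.0066  0.0091 -0.0009] rot [0.006 0.007 0.013] min rows 0.3
 per row /1: [-0.0066  0.0091 -0.0009] [0.006 0.007 0.013]
```

>>> {"method": "arm_command", "body": {"plan": "0 -0.005 0.007 -0.002 0.006 0.005 0.012;0 -0.002 0.006 0 0 0 0;-1 0 0 0 0 0 0;-1 0 0 0 0 0 0;-1 0 0 0 0 0 0;-1 0 0 0 0 0 0;-1 0 0 0 0 0 0"}}

```text
t: 11.18
tcp_pos: [569.0, -60.0, 52.1]
ee_rot: [0.707, -0.706, -0.033, 0.029]
ft_force: [1.9, -0.0, -0.1]
width: 23.2
```

```bash
python3 - <<'E'
from h import *
show()
E
```

```text
t 11.18 tcp [569.  -60.   52.1] w 23.2 F [ 1.9 -0.  -0.1] M [-0.1   0.31 -0.05] xdir 0.088 down [ 0.005  0.001 -1.   ] j [ 0.47  0.35 -0.48  1.83  0.19  1.    0.  ] v 0.0
```

>>> {"method": "arm_command", "body": {"plan": "-1 0 0 -0.015 0 0 0;-1 0 0 -0.015 0 0 0;-1 0 0 -0.015 0 0 0;-1 0 0 -0.015 0 0 0;-1 0 0 -0.015 0 0 0;-1 0 0 -0.015 0 0 0"}}

```text
t: 11.68
tcp_pos: [575.9, -140.9, 52.1]
ee_rot: [0.71, -0.703, -0.034, 0.033]
ft_force: [0.8, 2.0, 1.2]
width: 23.2
```

```bash
python3 - <<'E'
from h import *
show();delta([580.5,-190.5,52],0.087)
E
```

```text
t 11.68 tcp [ 575.9 -140.9   52.1] w 23.2 F [0.8 2.  1.2] M [-0.39  0.27 -0.6 ] xdir 0.094 down [ 0.001  0.011 -1.   ] j [ 0.57  0.39 -0.44  1.78  0.18  1.02  0.16] v 0.3
t 11.68 tcp [ 575.9 -140.9   52.1] w 23.2 F [0.8 2.  1.2] M [-0.39  0.27 -0.6 ]
 total shift [-0.0001 -0.0005 -0.0498] rot [-0.011  0.007  0.002] min rows 1.2
 per row /2: [-0.0001 -0.0002 -0.0249] [-0.005  0.004  0.001]
```

>>> {"method": "arm_command", "body": {"plan": "-1 0 0 -0.015 -0.004 0.003 0;-1 0 0 -0.015 -0.004 0.003 0;-1 0 0 -0.012 -0.003 0 0;-1 0 0 -0.008 0 0 0;-1 0 0 -0.006 0 0 0;-1 0 0 -0.006 0 0 0;-1 0 0 0 0 0 0"}}

```text
t: 12.27
tcp_pos: [579.9, -188.9, 52.0]
ee_rot: [0.716, -0.697, -0.031, 0.036]
ft_force: [-1.8, -3.7, 0.7]
width: 23.7
```

```bash
python3 - <<'E'
from h import *
show();delta([580.5,-190.5,52],0.087)
E
```

```text
t 12.27 tcp [ 579.9 -188.9   52. ] w 23.7 F [-1.8 -3.7  0.7] M [-1.25 -0.38 -0.66] xdir 0.094 down [-0.008  0.026 -1.   ] j [ 0.63  0.43 -0.42  1.72  0.17  1.05  0.25] v 0.01
t 12.27 tcp [ 579.9 -188.9   52. ] w 23.7 F [-1.8 -3.7  0.7] M [-1.25 -0.38 -0.66]
 total shift [ 0.0005  0.     -0.0017] rot [-0.027  0.007 -0.006] min rows 0.2
 per row /1: [ 0.0005  0.     -0.0017] [-0.027  0.007 -0.006]
```

>>> {"method": "arm_command", "body": {"plan": "-1 0 0 -0.008 -0.015 0 0;-1 0 0 -0.008 -0.015 0 0;-1 0 0 -0.004 0 0 0"}}

```text
t: 12.52
tcp_pos: [579.8, -189.2, 52.1]
ee_rot: [0.714, -0.698, -0.03, 0.04]
ft_force: [-6.9, 4.0, 4.4]
width: 23.7
```

```bash
python3 - <<'E'
from h import *
show()
E
```

```text
t 12.52 tcp [ 579.8 -189.2   52.1] w 23.7 F [-6.9  4.   4.4] M [ 0.52 -0.35 -0.99] xdir 0.099 down [-0.015  0.022 -1.   ] j [ 0.62  0.43 -0.42  1.71  0.18  1.06  0.25] v 0.07
```

>>> {"method": "arm_command", "body": {"plan": "0.3 0 0 0 0 0 0;0.3 0 0 0 0 0 0;0.3 0 0 0 0 0 0;0.3 0 -0.04 0 0 0 0;0.3 0 -0.04 0 0 0 0;0.3 0 -0.04 0 0 0 0;0.3 0 -0.04 0 0 0 0"}}

```text
t: 13.1
tcp_pos: [575.3, -197.0, 203.8]
ee_rot: [0.716, -0.697, -0.023, 0.047]
ft_force: [2.2, -1.2, -0.4]
width: 55.4
```

```bash
python3 - <<'E'
from h import *
show();delta([470.5,-412,200],-1.374)
E
```

```text
t 13.10 tcp [ 575.3 -197.   203.8] w 55.4 F [ 2.2 -1.2 -0.4] M [-0.03 -0.17 -0.01] xdir 0.099 down [-0.035  0.025 -0.999] j [ 0.65  0.31 -0.44  1.55  0.12  1.35  0.3 ] v 0.92
t 13.10 tcp [ 575.3 -197.   203.8] w 55.4 F [ 2.2 -1.2 -0.4] M [-0.03 -0.17 -0.01]
 total shift [-0.1253  0.0021 -0.2037] rot [ 1.000e-03  1.473e+00 -4.800e-02] min rows 11.9
 per row /12: [-0.0104  0.0002 -0.017 ] [ 0.     0.123 -0.004]
```

>>> {"method": "arm_command", "body": {"plan": "0.3 -0.018 0 -0.03 0 0 -0.007;0.3 -0.018 0 -0.03 0 0 -0.007;0.3 -0.018 0 -0.03 0 0 -0.007;0.3 -0.018 0 -0.03 0 0 -0.007;0.3 -0.018 0 -0.03 0 0 -0.007;0.3 -0.018 0 -0.03 0 0 -0.007;0.3 -0.015 0 -0.024 0 0 -0.006;0.3 0 0 0 0 0 0"}}

```text
t: 13.77
tcp_pos: [475.1, -430.4, 213.7]
ee_rot: [0.709, -0.703, -0.049, 0.022]
ft_force: [-1.5, -0.6, -0.3]
width: 55.8
```

>>> {"method": "arm_command", "body": {"plan": "0.3 0 0 0 0 0.12 0;0.3 0 0 0 0 0.12 0;0.3 0 0 0 0 0.12 0;0.3 0 0 0 0 0.12 0;0.3 0 0 0 0 0.12 0;0.3 0 0 0 0 0.12 0;0.3 0 0 0 0 0.12 0;0.3 0 0 0 0 0.12 0;0.3 0 0 0 0 0.12 0;0.3 0 0 0 0 0.12 0"}}

```text
t: 14.6
tcp_pos: [465.5, -445.9, 210.6]
ee_rot: [0.6, -0.589, 0.373, -0.392]
ft_force: [-1.8, 0.3, -0.4]
width: 55.1
```

>>> {"method": "arm_command", "body": {"plan": "0.3 0 0 0 0 0.1 0;0.3 0 0 0 0 0.1 0;0.3 0 0 0 0 0.05 0;0.3 0 0 0 0 0 0"}}

```text
t: 14.93
tcp_pos: [463.7, -449.2, 209.6]
ee_rot: [0.543, -0.532, 0.45, -0.468]
ft_force: [0.1, 0.5, -0.3]
width: 55.8
```

```bash
python3 - <<'E'
from h import *
show();delta([470.5,-412.5,120],-1.372)
p,d=save("top","t5.png");crop(p,"t5c.png",150,340,190,310,4)
E
```

```text
t 14.93 tcp [ 463.7 -449.2  209.6] w 55.8 F [ 0.1  0.5 -0.3] M [0.02 0.   0.02] xdir -1.414 down [ 0.03  -0.005 -1.   ] j [ 0.82  0.31 -0.1   1.52  0.02  1.3  -0.69] v 0.02
t 14.93 tcp [ 463.7 -449.2  209.6] w 55.8 F [ 0.1  0.5 -0.3] M [0.02 0.   0.02]
 total shift [-0.0361  0.0896  0.0099] rot [-0.029 -0.042  0.01 ] min rows 2.3
 per row /3: [-0.012   0.0299  0.0033] [-0.01  -0.014  0.003]
```

View pics/t5c.png

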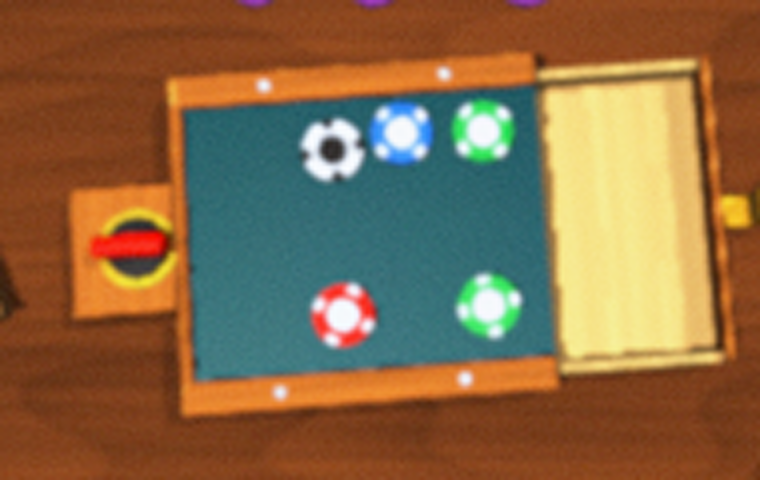

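The tray is out; its light floor spans (545–715, 75–360) in the crop. All five chips are still on the deck. Now the scraper.

>>> {"method": "arm_command", "body": {"plan": "0.2 -0.012 0.025 0.003 -0.01 -0.014 0.003;0.2 -0.012 0.025 0.003 -0.01 -0.014 0.003;0.2 -0.012 0.025 0.003 -0.009 -0.014 0.003;0.2 0 0 0 0 0 0"}}

```text
t: 15.32
tcp_pos: [467.6, -415.9, 134.3]
ee_rot: [-0.547, 0.55, -0.444, 0.448]
ft_force: [0.2, 1.3, -1.5]
width: 51.4
```

```bash
python3 - <<'E'
from h import *
show();delta([470.5,-412.5,100],-1.372)
E
```

```text
t 15.32 tcp [ 467.6 -415.9  134.3] w 51.4 F [ 0.2  1.3 -1.5] M [ 0.12  0.04 -0.  ] xdir -1.364 down [ 0.002 -0.008 -1.   ] j [ 0.78  0.33 -0.12  1.64  0.05  1.17 -0.72] v 0.07
t 15.32 tcp [ 467.6 -415.9  134.3] w 51.4 F [ 0.2  1.3 -1.5] M [ 0.12  0.04 -0.  ]
 total shift [-0.003   0.0343  0.0035] rot [-0.001  0.008  0.008] min rows 0.8
 per row /1: [-0.003   0.0343  0.0035] [-0.001  0.008  0.008]
```

>>> {"method": "arm_command", "body": {"plan": "0.2 -0.003 0.003 0.003 0 0.008 0.008;0.2 0 0.03 0 0 0 0;0.2 0 0.03 0 0 0 0;0.2 0 0.02 0 0 0 0;0.2 0 0 0 0 0 0"}}

```text
t: 15.73
tcp_pos: [473.5, -418.9, 55.8]
ee_rot: [-0.547, 0.547, -0.444, 0.453]
ft_force: [-0.7, 0.2, -0.8]
width: 51.3
```

```bash
python3 - <<'E'
from h import *
show();delta([470.5,-412.5,47],-1.372)
E
```

```text
t 15.73 tcp [ 473.5 -418.9   55.8] w 51.3 F [-0.7  0.2 -0.8] M [ 0.01  0.05 -0.01] xdir -1.373 down [ 0.009 -0.008 -1.   ] j [ 0.78  0.41 -0.12  1.69  0.06  1.02 -0.73] v 0.05
t 15.73 tcp [ 473.5 -418.9   55.8] w 51.3 F [-0.7  0.2 -0.8] M [ 0.01  0.05 -0.01]
 total shift [-0.0069  0.0088 -0.0018] rot [-0.007 -0.001  0.01 ] min rows 0.3
 per row /1: [-0.0069  0.0088 -0.0018] [-0.007 -0.001  0.01 ]
```

>>> {"method": "arm_command", "body": {"plan": "0.1 -0.006 0.004 -0.002 -0.006 0 0.009;0.1 0 0.004 0 0 0 0;0.1 0 0 0 0 0 0;-1 0 0 0 0 0 0;-1 0 0 0 0 0 0;-1 0 0 0 0 0 0;-1 0 0 0 0 0 0;-1 0 0 0 0 0 0", "force": 80}}

```text
t: 16.4
tcp_pos: [473.6, -418.4, 56.2]
ee_rot: [0.546, -0.546, 0.445, -0.453]
ft_force: [-0.8, -0.1, -1.8]
width: 18.7
```

```bash
python3 - <<'E'
from h import *
show()
p,d=save("side","s6.png");crop(p,"s6c.png",270,470,40,190,4)
E
```

```text
t 16.40 tcp [ 473.6 -418.4   56.2] w 18.7 F [-0.8 -0.1 -1.8] M [ 0.03  0.03 -0.  ] xdir -1.376 down [ 0.01  -0.008 -1.   ] j [ 0.78  0.41 -0.12  1.69  0.06  1.02 -0.74] v 0.0
```

View pics/s6c.png

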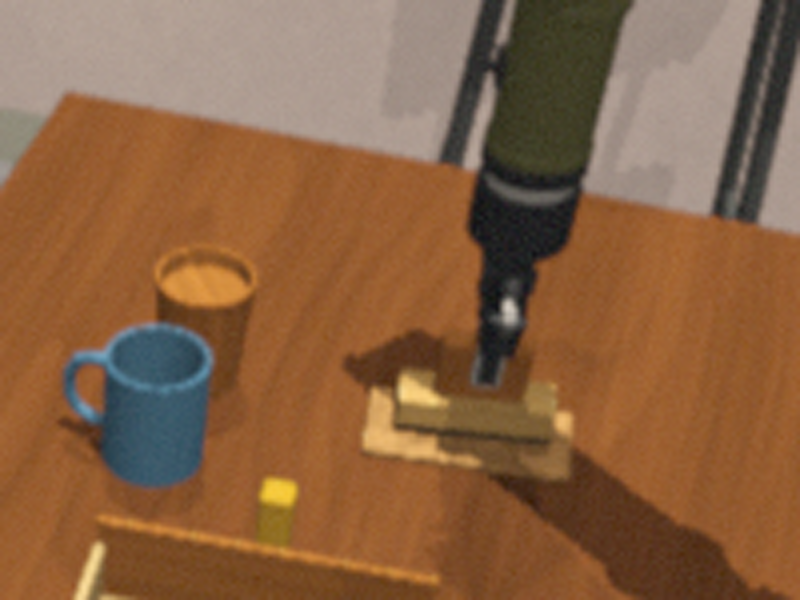

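The pads hold the fin at (490,375) in the crop, and the width of 18.7 mm fits. Now I'll lift it.

>>> {"method": "arm_command", "body": {"plan": "-1 0 -0.02 0 0 0 0;-1 0 -0.03 0 0 0 0;-1 0 -0.04 0 0 0 0;-1 0 -0.04 0 0 0 0;-1 0 -0.03 0 0 0 0"}}

```text
t: 16.87
tcp_pos: [466.4, -412.6, 209.7]
ee_rot: [0.547, -0.546, 0.453, -0.445]
ft_force: [1.2, -0.9, -2.1]
width: 18.9
```

```bash
python3 - <<'E'
from h import *
show();print(b2w(38,95));delta(np.r_[b2w(38,95),200],-1.484)
z=np.load('pics/top2.npz');p,d=z['p'],z['d']
V,U=np.mgrid[0:420,0:560]
A=px2w("top",U.ravel(),V.ravel(),d.ravel().astype(float)).reshape(420,560,3)
hsv=cv2.cvtColor(p,cv2.COLOR_RGB2HSV)
print([hsv[b,a].tolist() for a,b in[(400,258),(397,265),(399,285),(404,297),(420,295),(380,270),(440,280)]])
E
```

```text
t 16.87 tcp [ 466.4 -412.6  209.7] w 18.9 F [ 1.2 -0.9 -2.1] M [-0.05 -0.14  0.01] xdir -1.375 down [-0.009  0.008 -1.   ] j [ 0.78  0.29 -0.12  1.54  0.04  1.33 -0.72] v 0.69
[580.60170204 202.44253027]
t 16.87 tcp [ 466.4 -412.6  209.7] w 18.9 F [ 1.2 -0.9 -2.1] M [-0.05 -0.14  0.01]
 total shift [-0.581   0.0135  0.2317] rot [ 0.008  0.109 -0.009] min rows 15.0
 per row /16: [-0.0363  0.0008  0.0145] [ 0.     0.007 -0.001]
[[15, 175, 201], [16, 171, 229], [17, 163, 234], [16, 169, 226], [17, 166, 230], [11, 196, 138], [12, 202, 125]]
```

>>> {"method": "arm_command", "body": {"plan": "-1 -0.036 0 0.015 0 0.01 0;-1 -0.036 0 0.015 0 0.01 0;-1 -0.036 0 0.015 0 0.01 0;-1 -0.036 0 0.015 0 0.01 0;-1 -0.036 0 0.015 0 0.01 0;-1 -0.036 0 0.015 0 0.01 0;-1 -0.036 0 0.015 0 0.01 0;-1 -0.036 0 0.015 0 0.01 0;-1 -0.036 0 0.015 0 0.01 0;-1 -0.036 0 0.015 0 0.01 0"}}

```text
t: 17.7
tcp_pos: [566.6, -37.9, 218.8]
ee_rot: [-0.514, 0.518, -0.479, 0.488]
ft_force: [0.4, 0.0, -2.1]
width: 18.8
```

```bash
python3 - <<'E'
from h import *
show();delta(np.r_[b2w(38,95),200],-1.484)
p,d=save("top","t7.png")
hsv=cv2.cvtColor(p,cv2.COLOR_RGB2HSV)
m=(hsv[...,2]>170)&(hsv[...,0]>12)&(hsv[...,0]<24);M=np.zeros_like(m);M[240:312,380:440]=m[240:312,380:440]
nl,l,st,c=cv2.connectedComponentsWithStats(M.astype(np.uint8));k=1+np.argmax(st[1:,4]);v,u=np.nonzero(l==k)
W=planepts("top",u,v,6.);print(st[k],"pad",W.mean(0),cv2.minAreaRect(W[:,:2].astype(np.float32)))
z=np.load('pics/top2.npz');p0=z['p']
E
```

```text
t 17.70 tcp [566.6 -37.9 218.8] w 18.8 F [ 0.4  0.  -2.1] M [ 0.05 -0.11 -0.  ] xdir -1.505 down [ 0.006 -0.014 -1.   ] j [ 0.36  0.17 -0.38  1.67  0.08  1.31 -1.55] v 1.07
t 17.70 tcp [566.6 -37.9 218.8] w 18.8 F [ 0.4  0.  -2.1] M [ 0.05 -0.11 -0.  ]
 total shift [-0.2392  0.0157  0.0297] rot [-0.005 -0.021  0.014] min rows 5.8
 per row /6: [-0.0399  0.0026  0.0049] [-0.001 -0.004  0.002]
[ 393  250   33   53 1283] pad [ 471.19775557 -410.23334158    6.        ] ((471.7093811035156, -410.31036376953125), (161.15182495117188, 82.06782531738281), 8.002127647399902)
```

View pics/t7.png

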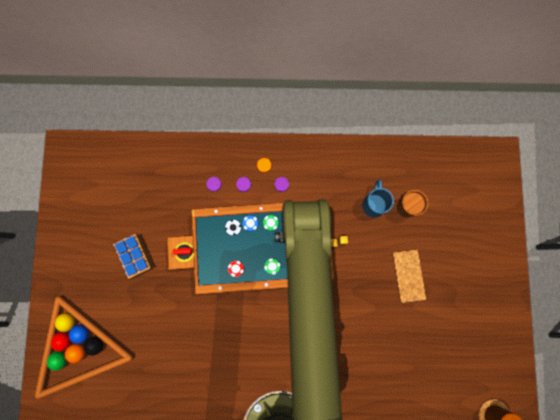

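The pad is now bare and measured: centre about (471.5,-410.3), yaw 8°. I'll carry the scraper on to the back of the board.

>>> {"method": "arm_command", "body": {"plan": "-1 -0.036 0 0.005 0 -0.003 0;-1 -0.036 0 0.005 0 -0.003 0;-1 -0.036 0 0.005 0 -0.003 0;-1 -0.036 0 0.005 0 -0.003 0;-1 -0.036 0 0.005 0 -0.003 0;-1 -0.03 0 0.005 0 -0.003 0;-1 0 0 0 0 0 0"}}

```text
t: 18.33
tcp_pos: [578.3, 189.1, 216.2]
ee_rot: [0.525, -0.524, 0.471, -0.477]
ft_force: [-1.2, 1.6, -3.0]
width: 19.1
```

```bash
python3 - <<'E'
from h import *
show();delta(np.r_[b2w(40,95),140],-1.484)
E
```

```text
t 18.33 tcp [578.3 189.1 216.2] w 19.1 F [-1.2  1.6 -3. ] M [0.12 0.1  0.01] xdir -1.470 down [ 0.007 -0.004 -1.   ] j [ 0.07  0.28 -0.53  1.57  0.15  1.33 -1.94] v 0.04
t 18.33 tcp [578.3 189.1 216.2] w 19.1 F [-1.2  1.6 -3. ] M [0.12 0.1  0.01]
 total shift [-0.0133  0.0762  0.0051] rot [-0.007  0.014  0.004] min rows 1.9
 per row /2: [-0.0067  0.0381  0.0025] [-0.003  0.007  0.002]
```

>>> {"method": "arm_command", "body": {"plan": "-1 -0.006 0.025 0.002 -0.003 0.007 0.002;-1 -0.007 0.025 0.002 -0.003 0.007 0.002;-1 0 0.02 0 0 0 0;-1 0 0 0 0 0 0"}}

```text
t: 18.67
tcp_pos: [581.5, 206.6, 145.2]
ee_rot: [0.524, -0.522, 0.475, -0.476]
ft_force: [-2.3, 0.1, -2.8]
width: 18.8
```

```bash
python3 - <<'E'
from h import *
show();delta(np.r_[b2w(40,95),124],-1.484)
V,U=np.mgrid[0:420,0:560]
p,d=save("side","s8.png");crop(p,"s8c.png",240,400,190,330,4)
p,d=save("top","t8.png");crop(p,"t8c.png",150,340,190,310,4)
E
```

```text
t 18.67 tcp [581.5 206.6 145.2] w 18.8 F [-2.3  0.1 -2.8] M [-0.12  0.15 -0.01] xdir -1.477 down [ 0.003  0.002 -1.   ] j [ 0.04  0.35 -0.52  1.63  0.18  1.2  -2.  ] v 0.04
t 18.67 tcp [581.5 206.6 145.2] w 18.8 F [-2.3  0.1 -2.8] M [-0.12  0.15 -0.01]
 total shift [0.0041 0.0212 0.0006] rot [-0.004  0.007 -0.001] min rows 0.5
 per row /1: [0.0041 0.0212 0.0006] [-0.004  0.007 -0.001]
```

View pics/s8c.png

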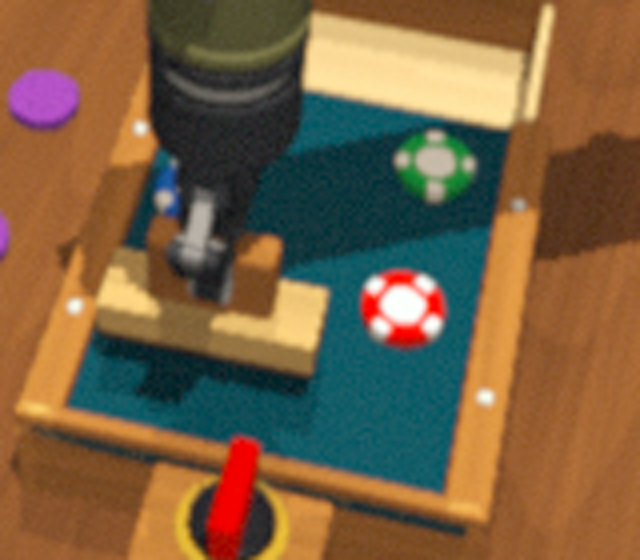

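View pics/t8c.png

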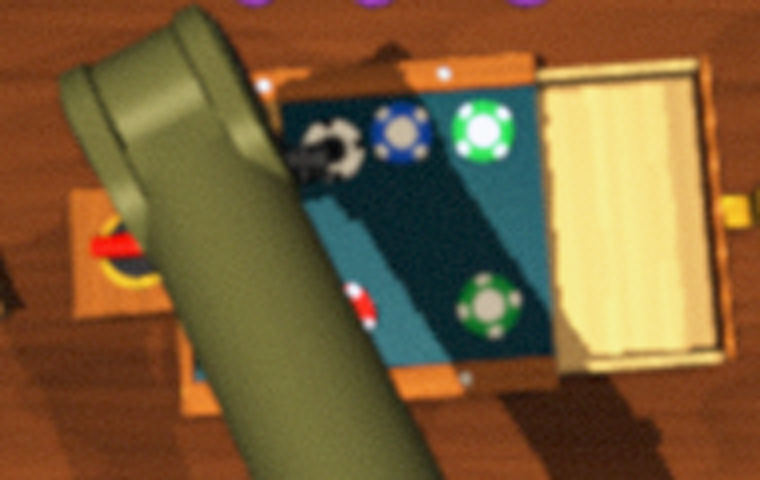

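```bash
python3 - <<'E'
from h import *
z=np.load('pics/s8.npz');p,d=z['p'].copy(),z['d']
a=-1.477+np.pi/2;ex=np.array([np.cos(a),np.sin(a),0]);ey=np.array([-np.sin(a),np.cos(a),0])
c=np.array([581.5,206.6,0])-3*ex
big=cv2.resize(p,None,fx=4,fy=4,interpolation=cv2.INTER_CUBIC)
for zz,col in((125,(255,0,0)),(95,(255,255,0))):
    Q=w2px("side",[c+ex*sx*60+ey*sy*20+[0,0,zz] for sx,sy in((-1,-1),(1,-1),(1,1),(-1,1))])
    cv2.polylines(big,[np.round(Q*4+1.5).astype(int)],True,col,1)
Q=w2px("side",[np.r_[b2w(x,y),72] for x,y in((-105,-120),(105,-120),(105,155),(-105,155))])
cv2.polylines(big,[np.round(Q*4+1.5).astype(int)],True,(255,0,255),1)
cv2.imwrite("pics/s8o.png",big[760:1320,960:1600][:,:,::-1])
E
```

```text
(no output)
```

View pics/s8o.png

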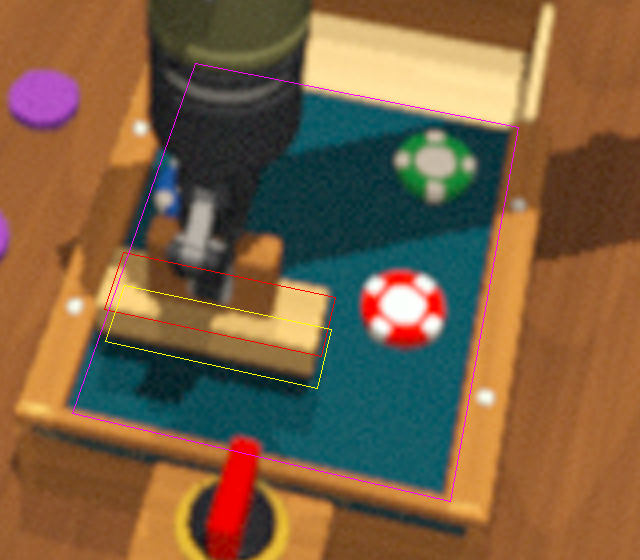

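>>> {"method": "arm_command", "body": {"plan": "-1 0.002 0.01 0 -0.003 0.006 0;-1 0.001 0.008 0 0 0 0;-1 0 0 0 0 0 0"}}

```text
t: 19.02
tcp_pos: [587.0, 203.2, 134.2]
ee_rot: [0.525, -0.517, 0.476, -0.481]
ft_force: [0.1, -0.5, -2.3]
width: 18.9
```

```bash
python3 - <<'E'
from h import *
show();print(w2b(read_state()["tcp_pos"]))
E
```

```text
t 19.02 tcp [587.  203.2 134.2] w 18.9 F [ 0.1 -0.5 -2.3] M [-0.05  0.06 -0.01] xdir -1.486 down [ 0.013  0.004 -1.   ] j [ 0.04  0.36 -0.51  1.64  0.19  1.18 -2.  ] v 0.02
[44.47104673 95.15326938]
```

>>> {"method": "arm_command", "body": {"plan": "-1 0 0.008 -0.006 -0.006 0 0.006;-1 0 0.006 -0.002 -0.003 0 0.004;-1 0 0 0 0 0 0"}}

```text
t: 19.27
tcp_pos: [579.8, 201.5, 120.4]
ee_rot: [0.525, -0.515, 0.481, -0.477]
ft_force: [-0.4, 0.6, -1.9]
width: 18.9
```

```bash
python3 - <<'E'
from h import *
show();print(w2b(read_state()["tcp_pos"]))
E
```

```text
t 19.27 tcp [579.8 201.5 120.4] w 18.9 F [-0.4  0.6 -1.9] M [-0.07 -0.    0.02] xdir -1.488 down [ 0.005  0.014 -1.   ] j [ 0.05  0.36 -0.52  1.67  0.18  1.15 -2.  ] v 0.01
[37.09436372 94.16754519]
```

>>> {"method": "arm_command", "body": {"plan": "-1 0.012 -0.001 0.001 0 0 0;-1 0.012 -0.001 0.001 0 0 0;-1 0.012 -0.001 0.001 0 0 0;-1 0.012 0 0 0 0 0;-1 0.012 0 0 0 0 0"}}

```text
t: 19.68
tcp_pos: [588.0, 139.3, 123.4]
ee_rot: [0.527, -0.516, 0.48, -0.475]
ft_force: [0.1, 0.3, -1.9]
width: 19.0
```

```bash
python3 - <<'E'
from h import *
show();print(w2b(read_state()["tcp_pos"]))
p,d=save("side","s9.png");crop(p,"s9c.png",240,400,190,330,4)
E
```

```text
t 19.68 tcp [588.  139.3 123.4] w 19.0 F [ 0.1  0.3 -1.9] M [ 0.09  0.04 -0.01] xdir -1.484 down [ 0.005  0.016 -1.   ] j [ 0.14  0.33 -0.49  1.69  0.16  1.15 -1.87] v 0.29
[39.84867529 31.43441373]
```

View pics/s9c.png

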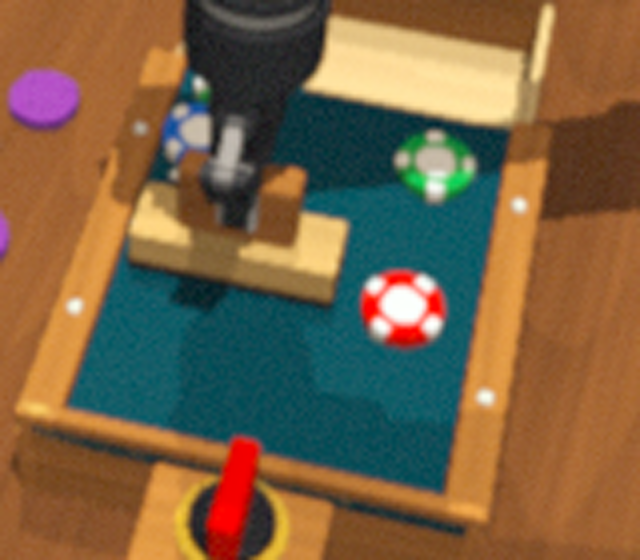

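```bash
python3 - <<'E'
from h import *
p,d=save("top","t9.png");crop(p,"t9c.png",150,340,190,310,4)
z=np.load('pics/s9.npz');d=z['d']
V,U=np.mgrid[0:420,0:560]
A=px2w("side",U.ravel(),V.ravel(),d.ravel().astype(float)).reshape(420,560,3)
for (u,v) in [(240+250/4,190+262/4),(240+250/4,190+275/4),(240+250/4,190+285/4),(240+250/4,190+290/4),(240+250/4,190+300/4),(240+250/4,190+320/4),(240+200/4,190+210/4),(240+320/4,190+245/4)]:
    print(int(u),int(v),A[int(v),int(u)].round(1))
E
```

```text
302 255 [575.8 160.3 106.6]
302 258 [576.4 156.2  90. ]
302 261 [575.2 159.2  82.8]
302 262 [575.6 157.   76. ]
302 265 [573.3 163.6  73.9]
302 270 [569.2 176.1  72.5]
290 242 [608.2 151.4 129.2]
320 251 [540.4 136.9 108.8]
```

View pics/t9c.png

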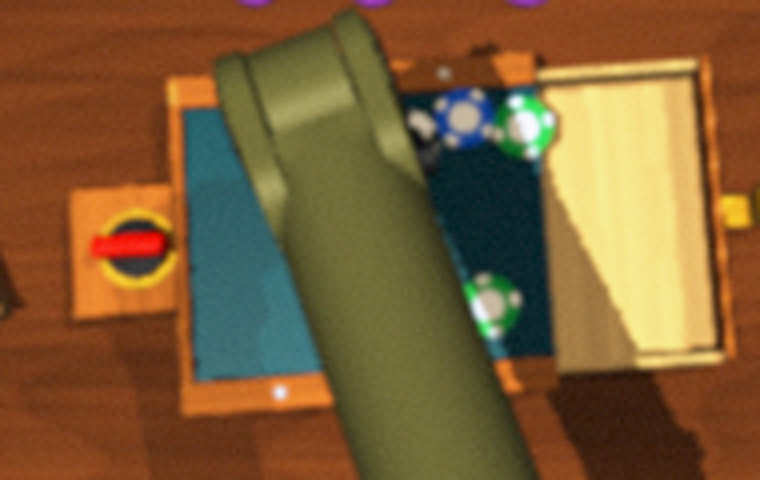

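The scraper pushes the white, blue and green chips ahead in a row; the leading green is at (525,127), at the edge. I'll continue.

>>> {"method": "arm_command", "body": {"plan": "-1 0.012 0 0 0 0 0;-1 0.012 0 0 0 0 0;-1 0.012 0 0 0 0 0;-1 0.012 0 0 0 0 0;-1 0.012 0 0 0 0 0"}}

```text
t: 20.2
tcp_pos: [593.6, 75.7, 123.0]
ee_rot: [0.527, -0.515, 0.48, -0.475]
ft_force: [-0.2, 0.5, -1.5]
width: 18.9
```

```bash
python3 - <<'E'
from h import *
show();print(w2b(read_state()["tcp_pos"]))
p,d=save("top","t10.png");crop(p,"t10c.png",150,340,190,310,4)
E
```

```text
t 20.20 tcp [593.6  75.7 123. ] w 18.9 F [-0.2  0.5 -1.5] M [0.12 0.01 0.  ] xdir -1.484 down [ 0.006  0.017 -1.   ] j [ 0.23  0.32 -0.47  1.71  0.14  1.14 -1.76] v 0.28
[ 39.96332742 -32.43178559]
```

View pics/t10c.png

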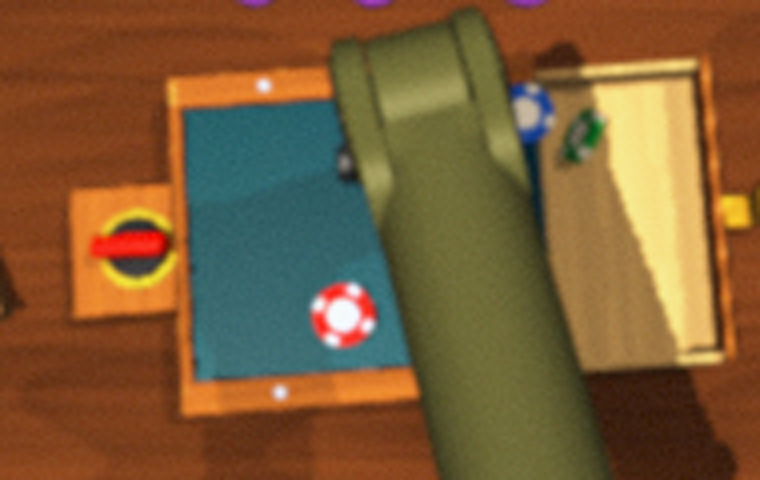

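>>> {"method": "arm_command", "body": {"plan": "-1 0.012 0 0 0 0 0;-1 0.012 0 0 0 0 0;-1 0.012 0 0 0 0 0;-1 0.012 0 0 0 0 0;-1 0.012 0 0 0 0 0;-1 0.012 0 0 0 0 0;-1 0.012 0 0 0 0 0;-1 0 0 0 0 0 0"}}

```text
t: 20.92
tcp_pos: [601.3, -23.8, 120.9]
ee_rot: [0.524, -0.515, 0.481, -0.478]
ft_force: [0.1, -0.8, -2.3]
width: 19.1
```

```bash
python3 - <<'E'
from h import *
show();print(w2b(read_state()["tcp_pos"]))
p,d=save("top","t11.png");crop(p,"t11c.png",150,340,190,310,4)
p,d=save("side","s11.png");crop(p,"s11c.png",240,400,170,310,4)
E
```

```text
t 20.92 tcp [601.3 -23.8 120.9] w 19.1 F [ 0.1 -0.8 -2.3] M [-0.09  0.01  0.02] xdir -1.492 down [ 0.006  0.013 -1.   ] j [ 0.35  0.32 -0.42  1.7   0.13  1.14 -1.59] v 0.02
[  39.00003225 -132.15165687]
```

View pics/t11c.png

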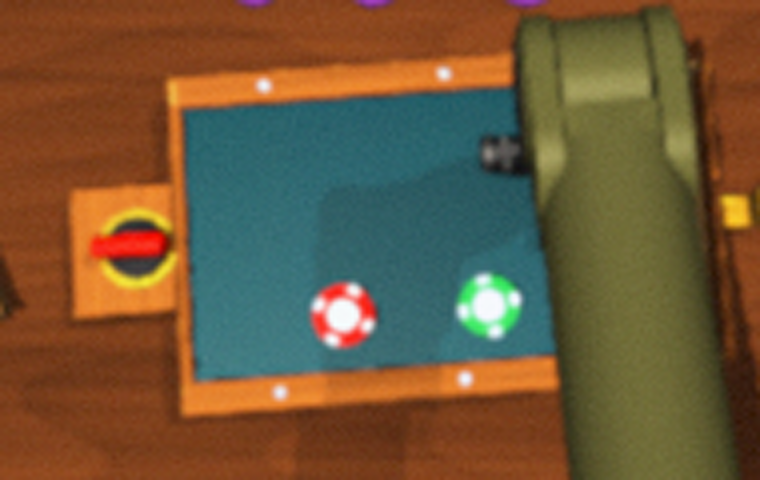

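View pics/s11c.png

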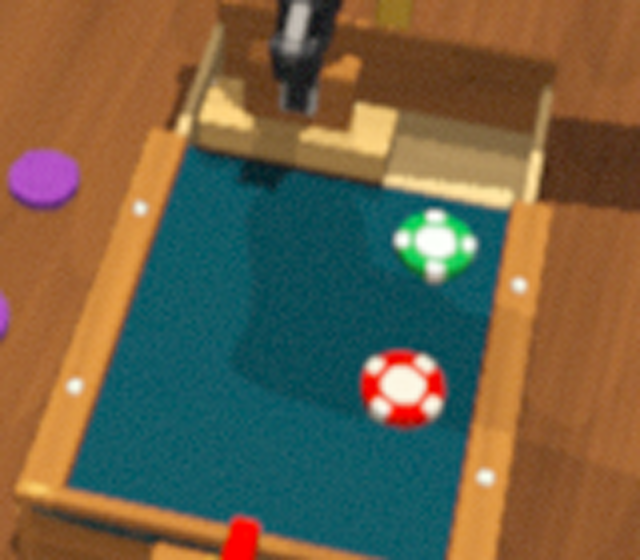

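The far half is clear; red (342,315) and green (488,305) remain. I'll lift and go back for the second stroke.

>>> {"method": "arm_command", "body": {"plan": "-1 0 -0.03 0 0 0 0;-1 0 -0.03 0 0 0 0;-1 -0.028 0 -0.01 0 0 0;-1 -0.028 0 -0.01 0 0 0;-1 -0.028 0 -0.01 0 0 0;-1 -0.028 0 -0.01 0 0 0;-1 -0.028 0 -0.01 0 0 0;-1 -0.028 0 -0.01 0 0 0;-1 -0.028 0 -0.01 0 0 0;-1 0 0 0 0 0 0"}}

```text
t: 21.85
tcp_pos: [507.8, 187.7, 187.5]
ee_rot: [0.53, -0.515, 0.48, -0.472]
ft_force: [-0.3, 1.2, -2.5]
width: 19.0
```

```bash
python3 - <<'E'
from h import *
show();print(w2b(read_state()["tcp_pos"]));delta(np.r_[b2w(-37,95),140],-1.484)
E
```

```text
t 21.85 tcp [507.8 187.7 187.5] w 19.0 F [-0.3  1.2 -2.5] M [0.11 0.08 0.07] xdir -1.478 down [ 0.006  0.024 -1.   ] j [ 0.14  0.15 -0.58  1.78  0.06  1.23 -1.93] v 0.04
[-35.85077585  86.59521888]
t 21.85 tcp [507.8 187.7 187.5] w 19.0 F [-0.3  1.2 -2.5] M [0.11 0.08 0.07]
 total shift [-0.0073  0.0477 -0.0015] rot [-0.008  0.006 -0.023] min rows 1.2
 per row /2: [-0.0037  0.0238 -0.0007] [-0.004  0.003 -0.011]
```

>>> {"method": "arm_command", "body": {"plan": "-1 -0.008 0.015 -0.001 -0.004 0.003 -0.011;-1 -0.004 0.02 -0.001 -0.004 0.003 -0.011;-1 0 0.012 -0.002 0 0 0;-1 0 0 0 0 0 0"}}

```text
t: 22.18
tcp_pos: [499.7, 209.8, 141.9]
ee_rot: [0.527, -0.523, 0.473, -0.474]
ft_force: [0.1, -0.2, -1.7]
width: 18.8
```

```bash
python3 - <<'E'
from h import *
show();print(w2b(read_state()["tcp_pos"]));delta(np.r_[b2w(-37,95),122.5],-1.484)
E
```

```text
t 22.18 tcp [499.7 209.8 141.9] w 18.8 F [ 0.1 -0.2 -1.7] M [-0.05  0.07  0.05] xdir -1.468 down [ 0.004  0.004 -1.   ] j [ 0.09  0.2  -0.59  1.82  0.12  1.15 -2.01] v 0.02
[-41.95280571 109.36143206]
t 22.18 tcp [499.7 209.8 141.9] w 18.8 F [ 0.1 -0.2 -1.7] M [-0.05  0.07  0.05]
 total shift [0.0145 0.0194 0.0046] rot [-0.005  0.016 -0.003] min rows 0.6
 per row /1: [0.0145 0.0194 0.0046] [-0.005  0.016 -0.003]
```

>>> {"method": "arm_command", "body": {"plan": "-1 0.003 0.01 0.003 -0.004 0.008 -0.003;-1 0 0.01 0.001 0 0.006 0;-1 0 0 0 0 0 0"}}

```text
t: 22.43
tcp_pos: [504.3, 209.0, 121.6]
ee_rot: [0.523, -0.521, 0.477, -0.477]
ft_force: [-0.2, 0.2, -2.3]
width: 18.7
```

```bash
python3 - <<'E'
from h import *
show();print(w2b(read_state()["tcp_pos"]));delta(np.r_[b2w(-37,95),122.5],-1.484)
p,d=save("side","s12.png");crop(p,"s12c.png",240,400,190,330,4)
E
```

```text
t 22.43 tcp [504.3 209.  121.6] w 18.7 F [-0.2  0.2 -2.3] M [-0.01  0.02 -0.05] xdir -1.481 down [ 0.002  0.001 -1.   ] j [ 0.08  0.23 -0.59  1.83  0.14  1.12 -2.03] v 0.02
[-37.43399086 108.15065466]
t 22.43 tcp [504.3 209.  121.6] w 18.7 F [-0.2  0.2 -2.3] M [-0.01  0.02 -0.05]
 total shift [ 0.0132 -0.001   0.0004] rot [-0.002  0.003 -0.001] min rows 0.3
 per row /1: [ 0.0132 -0.001   0.0004] [-0.002  0.003 -0.001]
```

View pics/s12c.png

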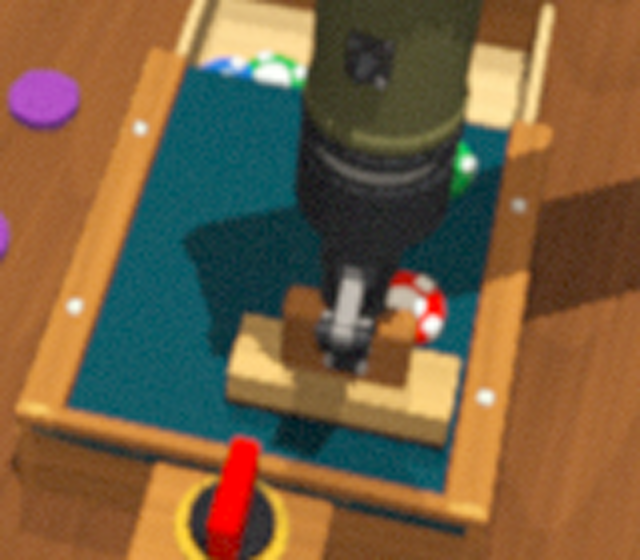

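The scraper stands behind the red chip (415,305), clear of the near rim. I'll sweep.

>>> {"method": "arm_command", "body": {"plan": "-1 0.012 -0.001 0.001 0 0 0;-1 0.012 -0.001 0.001 0 0 0;-1 0.012 0 0 0 0 0;-1 0.012 0 0 0 0 0;-1 0.012 0 0 0 0 0;-1 0.012 0 0 0 0 0;-1 0.012 0 0 0 0 0;-1 0.012 0 0 0 0 0"}}

```text
t: 23.15
tcp_pos: [519.6, 112.0, 128.7]
ee_rot: [0.526, -0.518, 0.476, -0.478]
ft_force: [0.6, -0.5, -2.3]
width: 18.9
```

```bash
python3 - <<'E'
from h import *
show();print(w2b(read_state()["tcp_pos"]))
E
```

```text
t 23.15 tcp [519.6 112.  128.7] w 18.9 F [ 0.6 -0.5 -2.3] M [ 0.08  0.04 -0.02] xdir -1.480 down [ 0.01   0.006 -1.   ] j [ 0.23  0.18 -0.53  1.87  0.09  1.12 -1.82] v 0.33
[-30.61292369  10.17454448]
```

```bash
python3 - <<'E'
from h import *
p,d=save("side","s13.png");crop(p,"s13c.png",240,400,170,310,4)
p,d=save("top","t13.png");crop(p,"t13c.png",150,340,190,310,4)
E
```

```text
(no output)
```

View pics/s13c.png

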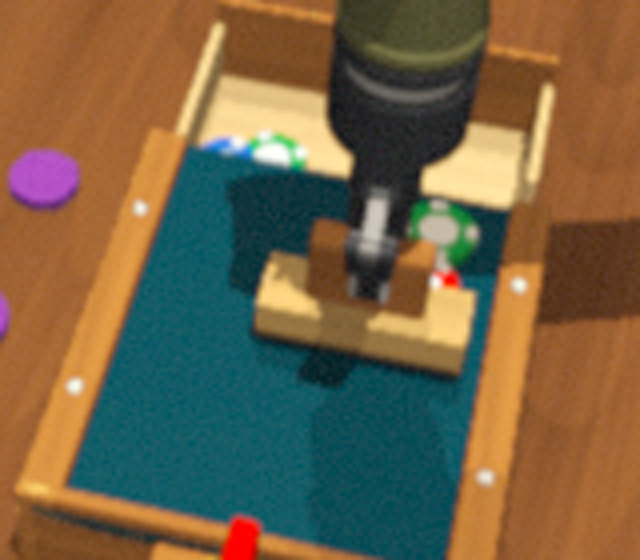

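View pics/t13c.png

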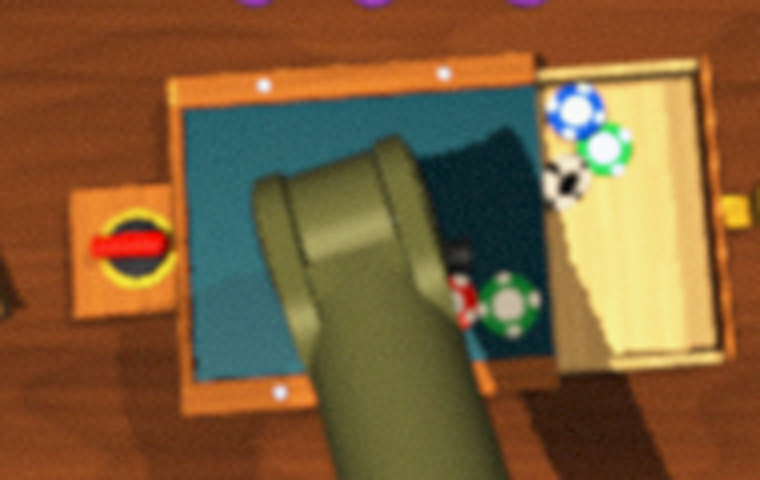

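Red is now against green, at (460,300) and (508,303) in the top crop. Three chips lie in the tray. I'll continue a touch lower.

>>> {"method": "arm_command", "body": {"plan": "-1 0 0.005 -0.002 0 0 0;-1 0.012 0.001 0 0 0 0;-1 0.012 0.001 -0.001 0 0 0;-1 0.012 0.001 -0.001 0 0 0;-1 0.012 0.001 -0.001 0 0 0;-1 0.012 0.001 0 0 0 0"}}

```text
t: 23.75
tcp_pos: [521.5, 56.5, 120.0]
ee_rot: [0.53, -0.517, 0.475, -0.476]
ft_force: [-3.1, 12.1, 6.8]
width: 19.1
```

```bash
python3 - <<'E'
from h import *
show();print(w2b(read_state()["tcp_pos"]))
E
```

```text
t 23.75 tcp [521.5  56.5 120. ] w 19.1 F [-3.1 12.1  6.8] M [ 1.99  0.82 -0.04] xdir -1.474 down [ 0.014  0.013 -1.   ] j [ 0.3   0.16 -0.49  1.9   0.07  1.09 -1.69] v 0.31
[-33.52365882 -45.23881929]
```

>>> {"method": "arm_command", "body": {"plan": "-1 0 -0.005 0 0 0 0;-1 0.01 -0.001 0 0 0 0;-1 0.012 0 0 0 0 0;-1 0.012 0 0 0 0 0"}}

```text
t: 24.08
tcp_pos: [525.0, 22.8, 126.6]
ee_rot: [0.532, -0.518, 0.473, -0.474]
ft_force: [0.8, 0.2, -1.7]
width: 18.9
```

```bash
python3 - <<'E'
from h import *
show();print(w2b(read_state()["tcp_pos"]))
p,d=save("side","s14.png");crop(p,"s14c.png",240,400,170,310,4)
p,d=save("top","t14.png");crop(p,"t14c.png",150,340,190,310,4)
E
```

```text
t 24.08 tcp [525.   22.8 126.6] w 18.9 F [ 0.8  0.2 -1.7] M [ 0.08  0.07 -0.01] xdir -1.468 down [ 0.015  0.014 -1.   ] j [ 0.35  0.15 -0.46  1.89  0.06  1.1  -1.61] v 0.31
[-32.99373541 -79.08922359]
```

View pics/s14c.png

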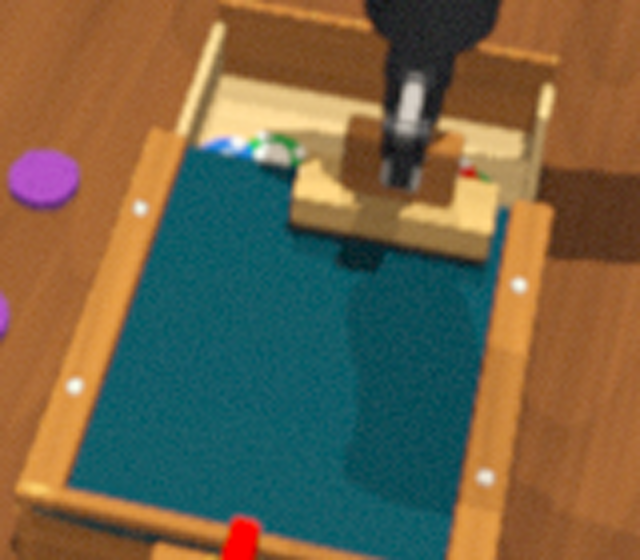

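View pics/t14c.png

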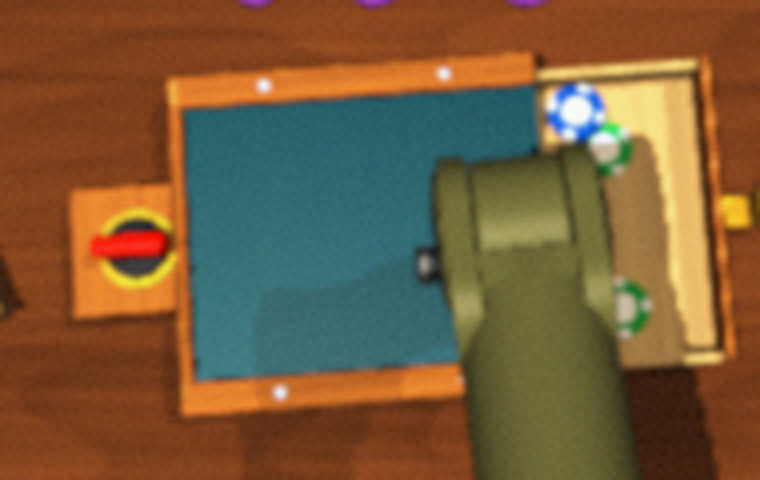

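>>> {"method": "arm_command", "body": {"plan": "-1 0.012 0.001 0 0 0 0;-1 0.012 0.001 0 0 0 0;-1 0.012 0 0 0 0 0;-1 0.012 0 0 0 0 0;-1 0 0 0 0 0 0"}}

```text
t: 24.6
tcp_pos: [529.4, -30.5, 122.6]
ee_rot: [0.531, -0.518, 0.473, -0.475]
ft_force: [-0.1, -0.2, -2.3]
width: 19.1
```

>>> {"method": "arm_command", "body": {"plan": "-1 0 -0.03 0 0 0 0;-1 0 -0.03 0 0 0 0;-1 0.03 -0.02 -0.005 0 0 0;-1 0.036 0 -0.006 0 0 0;-1 0.036 0 -0.006 0 0 0;-1 0.036 0 -0.006 0 0 0;-1 0.036 0 -0.006 0 0 0"}}

```text
t: 25.18
tcp_pos: [519.4, -200.5, 202.8]
ee_rot: [0.538, -0.522, 0.469, -0.467]
ft_force: [1.6, -0.7, -2.5]
width: 19.1
```

```bash
python3 - <<'E'
from h import *
show();delta([474.5,-410.3,120],-1.431)
p,d=save("top","t15.png");crop(p,"t15c.png",150,340,190,310,4)
p,d=save("side","s15.png");crop(p,"s15c.png",240,400,150,290,4)
E
```

```text
t 25.18 tcp [ 519.4 -200.5  202.8] w 19.1 F [ 1.6 -0.7 -2.5] M [ 0.02 -0.07  0.01] xdir -1.446 down [ 0.012  0.018 -1.   ] j [ 0.6   0.15 -0.29  1.72  0.02  1.27 -1.14] v 0.78
t 25.18 tcp [ 519.4 -200.5  202.8] w 19.1 F [ 1.6 -0.7 -2.5] M [ 0.02 -0.07  0.01]
 total shift [ 0.204   0.0785 -0.0717] rot [-0.015 -0.015 -0.016] min rows 5.5
 per row /6: [ 0.034   0.0131 -0.012 ] [-0.002 -0.003 -0.003]
```

View pics/t15c.png

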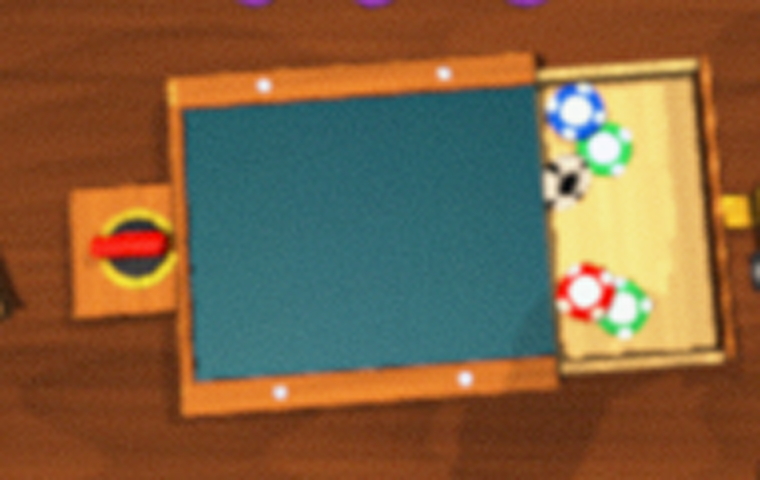

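View pics/s15c.png

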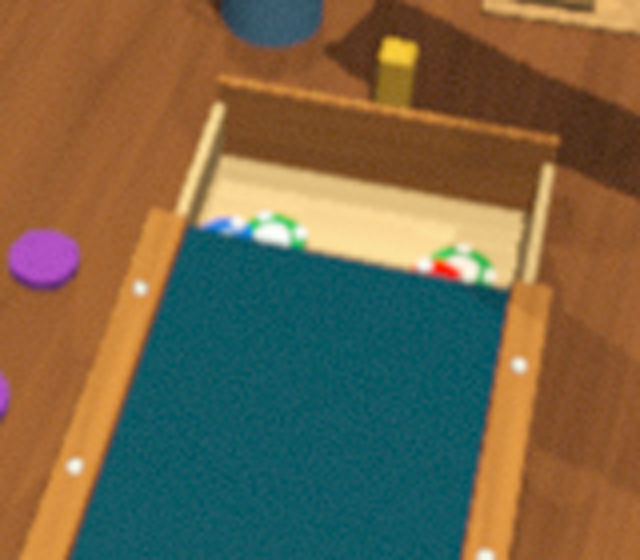

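All five chips are in the tray: blue (575,110), green (605,150), white (565,182), red (585,290) and green (625,308). The board is clear. Now I'll put the scraper back.

>>> {"method": "arm_command", "body": {"plan": "-1 0.034 0 -0.012 -0.002 -0.003 -0.003;-1 0.034 0 -0.012 -0.002 -0.003 -0.003;-1 0.034 0.005 -0.012 -0.002 -0.003 -0.003;-1 0.034 0.01 -0.012 -0.002 -0.003 -0.003;-1 0.034 0.015 -0.012 -0.002 -0.003 -0.003;-1 0.018 0.015 -0.008 -0.002 -0.003 -0.003;-1 0 0 0 0 0 0"}}

```text
t: 25.87
tcp_pos: [474.0, -404.3, 152.5]
ee_rot: [-0.532, 0.534, -0.463, 0.466]
ft_force: [-1.4, -0.8, -2.5]
width: 18.5
```

```bash
python3 - <<'E'
from h import *
show();delta([474.5,-410.3,75],-1.431)
z=np.load('pics/t15.npz');p,d=z['p'],z['d']
V,U=np.mgrid[0:420,0:560]
A=px2w("top",U.ravel(),V.ravel(),d.ravel().astype(float)).reshape(420,560,3)
print(A[230:242,286:298,2].round(0).astype(int))
E
```

```text
t 25.87 tcp [ 474.  -404.3  152.5] w 18.5 F [-1.4 -0.8 -2.5] M [-0.    0.11 -0.02] xdir -1.434 down [ 0.003 -0.005 -1.   ] j [ 0.79  0.31 -0.15  1.62  0.05  1.2  -0.81] v 0.03
t 25.87 tcp [ 474.  -404.3  152.5] w 18.5 F [-1.4 -0.8 -2.5] M [-0.    0.11 -0.02]
 total shift [ 0.0056  0.0775 -0.0005] rot [-0.002 -0.003  0.005] min rows 1.9
 per row /2: [ 0.0028  0.0388 -0.0003] [-0.001 -0.001  0.003]
[[ 8 45 46 47 49 44 40 40 37 34 33 23]
 [ 4 45 48 47 48 41 40 37 38 27 29 27]
 [45 47 50 45 47 40 31 32 35 31 25 20]
 [45 51 45 41 40 35 30 29 32 27 26 20]
 [40 44 42 39 35 36 36 34 31 23 26 19]
 [42 44 39 40 40 36 28 30 28 15 22 11]
 [43 40 36 32 34 35 30 27 24 20 14  9]
 [40 39 37 36 31 28 21 27 23 15 12 14]
 [33 40 33 27 29 27 27 20 17 19 15 11]
 [33 33 34 32 19 26 18 16 15 13  5  8]
 [73 36 31 26 31 19 21 13  8  5  8  5]
 [74  7 26 25 25 18 13  2 10  3 11  6]]
```

>>> {"method": "arm_command", "body": {"plan": "-1 0.005 0.03 0 -0.002 -0.003 0.004;-1 0.003 0.03 0 0 0 0;-1 0 0.015 0 0 0 0;-1 0 0 0 0 0 0"}}

```text
t: 26.2
tcp_pos: [476.3, -412.5, 75.2]
ee_rot: [0.534, -0.533, 0.464, -0.465]
ft_force: [-1.1, 0.4, -2.5]
width: 18.8
```

```bash
python3 - <<'E'
from h import *
show();delta([474.5,-410.3,56],-1.431)
E
```

```text
t 26.20 tcp [ 476.3 -412.5   75.2] w 18.8 F [-1.1  0.4 -2.5] M [0.05 0.09 0.04] xdir -1.434 down [ 0.002  0.    -1.   ] j [ 0.79  0.4  -0.15  1.67  0.06  1.07 -0.81] v 0.02
t 26.20 tcp [ 476.3 -412.5   75.2] w 18.8 F [-1.1  0.4 -2.5] M [0.05 0.09 0.04]
 total shift [-0.0025  0.0192 -0.0016] rot [-0.002 -0.003  0.   ] min rows 0.5
 per row /1: [-0.0025  0.0192 -0.0016] [-0.002 -0.003  0.   ]
```

>>> {"method": "arm_command", "body": {"plan": "-1 -0.004 0.008 -0.003 0 -0.003 0;-1 -0.001 0.006 -0.001 0 0 0;-1 0 0.002 0 0 0 0"}}

```text
t: 26.45
tcp_pos: [473.5, -405.4, 59.6]
ee_rot: [0.536, -0.533, 0.462, -0.464]
ft_force: [-0.7, 0.5, -2.1]
width: 18.9
```

```bash
python3 - <<'E'
from h import *
show()
p,d=save("side","s16.png");crop(p,"s16c.png",300,450,90,190,5)
E
```

```text
t 26.45 tcp [ 473.5 -405.4   59.6] w 18.9 F [-0.7  0.5 -2.1] M [ 0.02 -0.01 -0.03] xdir -1.427 down [ 0.004  0.001 -1.   ] j [ 0.79  0.4  -0.15  1.7   0.07  1.04 -0.81] v 0.03
```

View pics/s16c.png

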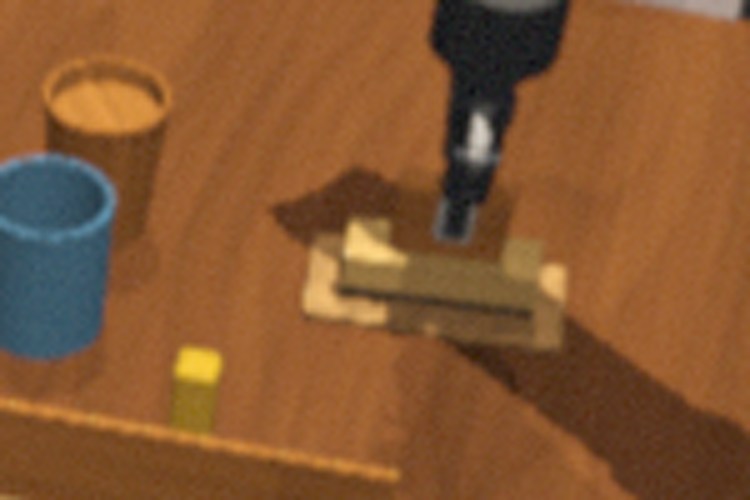

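>>> {"method": "arm_command", "body": {"plan": "-1 0.004 0.003 0 0 0 0;-1 0 0.003 0 0 0 0;-1 0 0.002 0 0 0 0"}}

```text
t: 26.75
tcp_pos: [476.5, -410.0, 54.3]
ee_rot: [0.536, -0.534, 0.46, -0.465]
ft_force: [0.4, -0.1, -1.8]
width: 18.9
```

```bash
python3 - <<'E'
from h import *
show()
E
```

```text
t 26.75 tcp [ 476.5 -410.    54.3] w 18.9 F [ 0.4 -0.1 -1.8] M [-0.04 -0.02  0.05] xdir -1.426 down [ 0.008 -0.002 -1.   ] j [ 0.79  0.41 -0.15  1.7   0.07  1.03 -0.81] v 0.05
```

>>> {"method": "arm_command", "body": {"plan": "-1 0 0.003 -0.001 0 0 0;-1 0 0.002 0 0 0 0"}}

```text
t: 26.92
tcp_pos: [476.6, -410.5, 53.9]
ee_rot: [0.536, -0.533, 0.46, -0.466]
ft_force: [-4.1, 3.0, 6.1]
width: 19.0
```

```bash
python3 - <<'E'
from h import *
show()
E
```

```text
t 26.92 tcp [ 476.6 -410.5   53.9] w 19.0 F [-4.1  3.   6.1] M [1.02 0.78 0.14] xdir -1.426 down [ 0.01  -0.002 -1.   ] j [ 0.79  0.41 -0.15  1.7   0.07  1.02 -0.8 ] v 0.01
```

Contact. I'll release and rise.

>>> {"method": "arm_command", "body": {"plan": "0 0 0 0 0 0 0;0.2 0 0 0 0 0 0;0.2 0 0 0 0 0 0;0.2 0 -0.02 0 0 0 0;0.2 0 -0.03 0 0 0 0;0.2 0 -0.03 0 0 0 0;0.2 0 -0.03 0 0 0 0;0.2 0 -0.03 0 0 0 0"}}

```text
t: 27.58
tcp_pos: [472.5, -408.8, 192.2]
ee_rot: [0.536, -0.533, 0.463, -0.462]
ft_force: [0.9, -0.9, 0.8]
width: 51.7
```

```bash
python3 - <<'E'
from h import *
show();delta([560,-230,200],-1.431)
E
```

```text
t 27.58 tcp [ 472.5 -408.8  192.2] w 51.7 F [ 0.9 -0.9  0.8] M [-0.04 -0.01 -0.02] xdir -1.427 down [ 0.002  0.004 -1.   ] j [ 0.8   0.29 -0.16  1.57  0.04  1.29 -0.79] v 0.69
t 27.58 tcp [ 472.5 -408.8  192.2] w 51.7 F [ 0.9 -0.9  0.8] M [-0.04 -0.01 -0.02]
 total shift [-0.1644 -0.0069  0.1122] rot [-0.002  0.004 -0.004] min rows 4.8
 per row /5: [-0.0329 -0.0014  0.0224] [-0.     0.001 -0.001]
```

>>> {"method": "arm_command", "body": {"plan": "0.3 -0.032 0 0.022 0 0 0;0.3 -0.032 0 0.022 0 0 0;0.3 -0.032 0 0.022 0 0 0;0.3 -0.032 0 0.022 0 0 0;0.3 -0.032 0 0.022 0 0 0;0.3 0 0 0 0 0 0"}}

```text
t: 28.08
tcp_pos: [565.9, -237.7, 204.5]
ee_rot: [0.534, -0.53, 0.458, -0.474]
ft_force: [0.4, 1.9, 0.0]
width: 55.5
```

>>> {"method": "arm_command", "body": {"plan": "0.3 0 0 0 0 -0.12 0;0.3 0 0 0 0 -0.12 0;0.3 0 0 0 0 -0.12 0;0.3 0 0 0 0 -0.12 0;0.3 0 0 0 0 -0.12 0;0.3 0 0 0 0 -0.12 0;0.3 0 0 0 0 -0.12 0;0.3 0 0 0 0 -0.12 0;0.3 0 0 0 0 -0.12 0;0.3 0 0 0 0 -0.12 0"}}

```text
t: 28.92
tcp_pos: [569.9, -233.4, 205.1]
ee_rot: [-0.7, 0.707, -0.06, 0.079]
ft_force: [-1.1, -0.2, 0.6]
width: 55.7
```

>>> {"method": "arm_command", "body": {"plan": "0.3 0 0 0 0 -0.12 0;0.3 0 0 0 0 -0.12 0;0.3 0 0 0 0 -0.05 0;0.3 0 0 0 0 0 0"}}

```text
t: 29.25
tcp_pos: [570.2, -234.9, 205.0]
ee_rot: [-0.701, 0.711, 0.048, -0.029]
ft_force: [-0.4, 0.5, -0.1]
width: 55.4
```

```bash
python3 - <<'E'
from h import *
show();delta([579.8,-189.2,130],0.087)
p,d=save("top","t17.png");crop(p,"t17c.png",250,450,180,320,4)
p,d=save("side","s17.png");crop(p,"s17c.png",240,440,90,240,4)
E
```

```text
t 29.25 tcp [ 570.2 -234.9  205. ] w 55.4 F [-0.4  0.5 -0.1] M [ 0.08 -0.01  0.04] xdir 0.110 down [ 0.027 -0.013 -1.   ] j [ 0.72  0.27 -0.45  1.59  0.13  1.28  0.36] v 0.01
t 29.25 tcp [ 570.2 -234.9  205. ] w 55.4 F [-0.4  0.5 -0.1] M [ 0.08 -0.01  0.04]
 total shift [0.0126 0.0746 0.0455] rot [0.015 0.022 0.026] min rows 2.1
 per row /3: [0.0042 0.0249 0.0152] [0.005 0.007 0.009]
```

View pics/t17c.png

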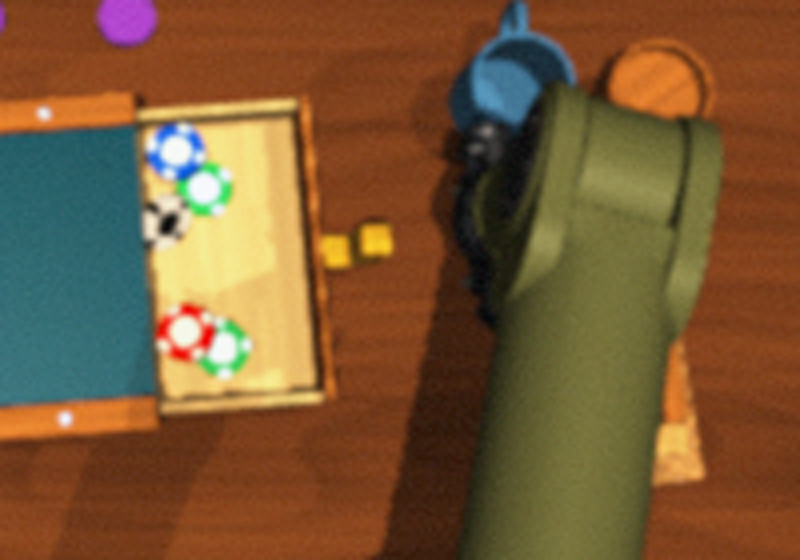

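View pics/s17c.png

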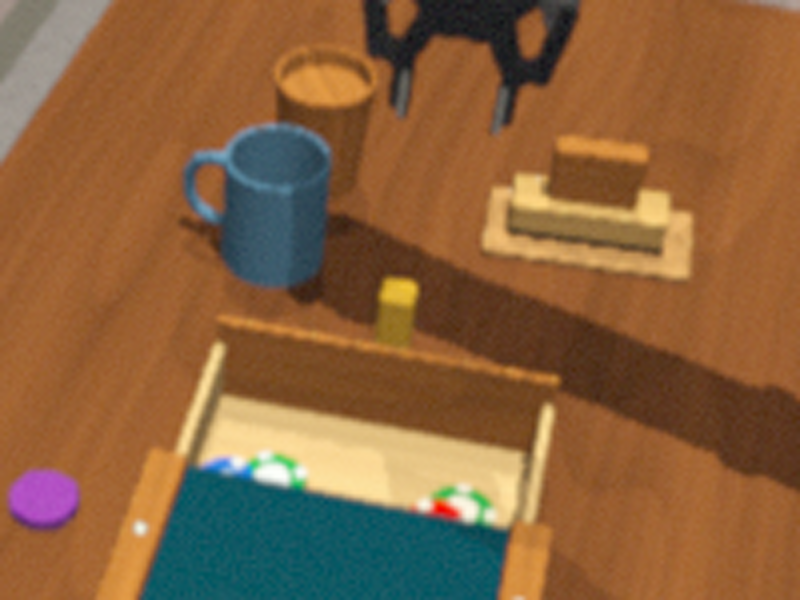

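The scraper stands upright within the pad at (590,210) in the side crop, and all five chips are in the tray. Next I'll grip the pull.

>>> {"method": "arm_command", "body": {"plan": "0.3 0.002 0.02 0.017 0.005 0.007 0.009;0.3 0.002 0.02 0.017 0.005 0.007 0.009;0.3 0.002 0.02 0.015 0.005 0.007 0.008;0.3 0 0 0 0 0 0"}}

```text
t: 29.68
tcp_pos: [573.6, -187.7, 144.6]
ee_rot: [-0.706, 0.708, 0.027, -0.024]
ft_force: [-0.6, 0.7, -1.6]
width: 55.7
```

```bash
python3 - <<'E'
from h import *
show();delta([579.8,-189.2,56],0.087)
E
```

```text
t 29.68 tcp [ 573.6 -187.7  144.6] w 55.7 F [-0.6  0.7 -1.6] M [ 0.08  0.06 -0.  ] xdir 0.073 down [ 0.004 -0.003 -1.   ] j [ 0.66  0.31 -0.46  1.67  0.15  1.19  0.23] v 0.05
t 29.68 tcp [ 573.6 -187.7  144.6] w 55.7 F [-0.6  0.7 -1.6] M [ 0.08  0.06 -0.  ]
 total shift [ 0.0057  0.0886 -0.0016] rot [ 0.003 -0.014  0.004] min rows 2.1
 per row /3: [ 0.0019  0.0295 -0.0005] [ 0.001 -0.005  0.001]
```

>>> {"method": "arm_command", "body": {"plan": "0.2 0.001 0.025 -0.002 0.002 -0.008 0.003;0.2 0 0.025 -0.002 0 -0.006 0.004;0.2 0 0.025 -0.002 0 0 0.004;0.2 0 0.01 0 0 0 0;0.2 0 0 0 0 0 0"}}

```text
t: 30.1
tcp_pos: [578.5, -197.6, 61.8]
ee_rot: [-0.704, 0.709, 0.029, -0.03]
ft_force: [-0.3, -0.9, -0.2]
width: 51.2
```

```bash
python3 - <<'E'
from h import *
show();delta([579.8,-189.2,55],0.087)
E
```

```text
t 30.10 tcp [ 578.5 -197.6   61.8] w 51.2 F [-0.3 -0.9 -0.2] M [ 0.04 -0.02  0.03] xdir 0.084 down [-0.001 -0.007 -1.   ] j [ 0.64  0.41 -0.44  1.72  0.2   1.05  0.22] v 0.02
t 30.10 tcp [ 578.5 -197.6   61.8] w 51.2 F [-0.3 -0.9 -0.2] M [ 0.04 -0.02  0.03]
 total shift [0.0021 0.0068 0.0083] rot [ 0.007 -0.003 -0.001] min rows 0.3
 per row /1: [0.0021 0.0068 0.0083] [ 0.007 -0.003 -0.001]
```

>>> {"method": "arm_command", "body": {"plan": "0.2 0.001 0.005 0.007 0.006 0 0;0.2 0 0.004 0.001 0 0 0;-1 0 0 0 0 0 0;-1 0 0 0 0 0 0;-1 0 0 0 0 0 0;-1 0 0 0 0 0 0;-1 0 0 0 0 0 0", "force": 60}}

```text
t: 30.68
tcp_pos: [580.2, -190.9, 57.1]
ee_rot: [-0.705, 0.708, 0.03, -0.028]
ft_force: [0.4, -0.8, -3.8]
width: 23.2
```

```bash
python3 - <<'E'
from h import *
show()
E
```

```text
t 30.68 tcp [ 580.2 -190.9   57.1] w 23.2 F [ 0.4 -0.8 -3.8] M [-0.04  0.02  0.05] xdir 0.082 down [ 0.003 -0.004 -1.   ] j [ 0.63  0.41 -0.44  1.73  0.2   1.04  0.2 ] v 0.0
```

>>> {"method": "arm_command", "body": {"plan": "-1 0 0 0.008 0 0 0;-1 0 0 0.01 0 0 0;-1 0 0 0.01 0 0 0;-1 0 0 0.01 0 0 0;-1 0 0 0.01 0 0 0;-1 0 0 0.01 0 0 0;-1 0 0 0.01 0 0 0;-1 0 0 0.01 0 0 0"}}

```text
t: 31.35
tcp_pos: [573.2, -109.6, 57.1]
ee_rot: [-0.704, 0.709, 0.029, -0.027]
ft_force: [0.8, -3.0, -2.5]
width: 23.2
```

```bash
python3 - <<'E'
from h import *
show();delta([568.9,-61.3,56],0.087)
E
```

```text
t 31.35 tcp [ 573.2 -109.6   57.1] w 23.2 F [ 0.8 -3.  -2.5] M [-0.14  0.15  0.15] xdir 0.080 down [ 0.004 -0.008 -1.   ] j [ 0.54  0.37 -0.48  1.8   0.2   1.02  0.07] v 0.23
t 31.35 tcp [ 573.2 -109.6   57.1] w 23.2 F [ 0.8 -3.  -2.5] M [-0.14  0.15  0.15]
 total shift [-0.0005  0.0007  0.0485] rot [ 0.008 -0.007  0.003] min rows 1.2
 per row /2: [-0.0002  0.0003  0.0242] [ 0.004 -0.004  0.002]
```

>>> {"method": "arm_command", "body": {"plan": "-1 0 0 0.01 0.002 0 0;-1 0 0 0.01 0.002 0 0;-1 0 0 0.01 0.002 0 0;-1 0 0 0.01 0.002 0 0;-1 0 0 0.008 0 0 0;-1 0 0 0.005 0 0 0;-1 0 0 0.005 0 0 0;-1 0 0 0.005 0 0 0"}}

```text
t: 32.02
tcp_pos: [569.2, -61.8, 57.1]
ee_rot: [-0.696, 0.717, 0.028, -0.023]
ft_force: [2.7, -12.7, -4.1]
width: 23.4
```

```bash
python3 - <<'E'
from h import *
show();delta([568.9,-61.3,56],0.087)
E
```

```text
t 32.02 tcp [569.2 -61.8  57.1] w 23.4 F [  2.7 -12.7  -4.1] M [-1.74  0.01  0.47] xdir 0.072 down [ 0.008 -0.028 -1.   ] j [ 0.47  0.34 -0.5   1.83  0.22  1.01 -0.05] v 0.12
t 32.02 tcp [569.2 -61.8  57.1] w 23.4 F [  2.7 -12.7  -4.1] M [-1.74  0.01  0.47]
 total shift [-0.0002  0.0011  0.0005] rot [ 0.029 -0.015  0.006] min rows 0.3
 per row /1: [-0.0002  0.0011  0.0005] [ 0.029 -0.015  0.006]
```

>>> {"method": "arm_command", "body": {"plan": "-1 0 0 0.006 0.01 0 0;-1 0 0 0.006 0.01 0 0;-1 0 0 0.004 0 0 0"}}

```text
t: 32.27
tcp_pos: [569.2, -61.8, 57.1]
ee_rot: [-0.697, 0.717, 0.026, -0.02]
ft_force: [1.8, -7.8, -3.2]
width: 23.0
```

```bash
python3 - <<'E'
from h import *
show()
E
```

```text
t 32.27 tcp [569.2 -61.8  57.1] w 23.0 F [ 1.8 -7.8 -3.2] M [-0.98  0.3   0.89] xdir 0.066 down [ 0.009 -0.028 -1.   ] j [ 0.47  0.34 -0.5   1.83  0.22  1.01 -0.05] v 0.09
```

>>> {"method": "arm_command", "body": {"plan": "0.3 0 0 0 0 0 0;0.3 0 0 0 0 0 0;0.3 0 0 0 0 0 0;0.3 0 -0.03 0 0 0 0;0.3 0 -0.04 0 0 0 0;0.3 0 -0.04 0 0 0 0;0.3 0 -0.04 0 0 0 0;0.3 0 -0.03 0 0 0 0;0.3 0 0 0 0 0 0"}}

```text
t: 33.02
tcp_pos: [566.9, -45.2, 245.0]
ee_rot: [-0.701, 0.712, 0.028, -0.023]
ft_force: [0.7, 0.0, 0.4]
width: 55.5
```

```bash
python3 - <<'E'
from h import *
show();delta([536,301,240],0.087)
E
```

```text
t 33.02 tcp [566.9 -45.2 245. ] w 55.5 F [0.7 0.  0.4] M [ 0.04 -0.05  0.03] xdir 0.072 down [ 0.008 -0.016 -1.   ] j [ 0.5   0.17 -0.53  1.63  0.11  1.36  0.02] v 0.04
t 33.02 tcp [566.9 -45.2 245. ] w 55.5 F [0.7 0.  0.4] M [ 0.04 -0.05  0.03]
 total shift [-0.0061 -0.0008  0.3476] rot [ 0.017 -0.015  0.007] min rows 8.3
 per row /9: [-0.0007 -0.0001  0.0386] [ 0.002 -0.002  0.001]
```

Now over to the knob, looking on the way.

>>> {"method": "arm_command", "body": {"plan": "0.2 -0.001 0 0.036 0.002 -0.002 0;0.2 -0.001 0 0.036 0.002 -0.002 0;0.2 -0.001 0 0.036 0.002 -0.002 0;0.2 -0.001 0 0.036 0.002 -0.002 0;0.2 -0.001 0 0.036 0.002 -0.002 0;0.2 -0.001 0 0.036 0.002 -0.002 0;0.2 0 0 0.036 0.002 0 0;0.2 0 0 0.036 0.002 0 0;0.2 0 0 0.03 0 0 0;0.2 0 0 0 0 0 0"}}

```text
t: 33.85
tcp_pos: [532.6, 295.2, 247.3]
ee_rot: [0.71, -0.703, -0.036, 0.024]
ft_force: [-0.5, -0.3, 0.5]
width: 51.6
```

```bash
python3 - <<'E'
from h import *
show();delta([536,301,140],0.085)
p,d=save("top","t18.png");crop(p,"t18c.png",150,340,190,310,4)
p,d=save("side","s18.png")
E
```

```text
t 33.85 tcp [532.6 295.2 247.3] w 51.6 F [-0.5 -0.3  0.5] M [-0.02  0.09 -0.04] xdir 0.085 down [ 0.017  0.012 -1.   ] j [ 0.06  0.29 -0.74  1.53  0.2   1.38 -0.61] v 0.03
t 33.85 tcp [532.6 295.2 247.3] w 51.6 F [-0.5 -0.3  0.5] M [-0.02  0.09 -0.04]
 total shift [0.0019 0.1074 0.0044] rot [-0.01   0.     0.018] min rows 2.6
 per row /3: [0.0006 0.0358 0.0015] [-0.003  0.     0.006]
```

View pics/t18c.png

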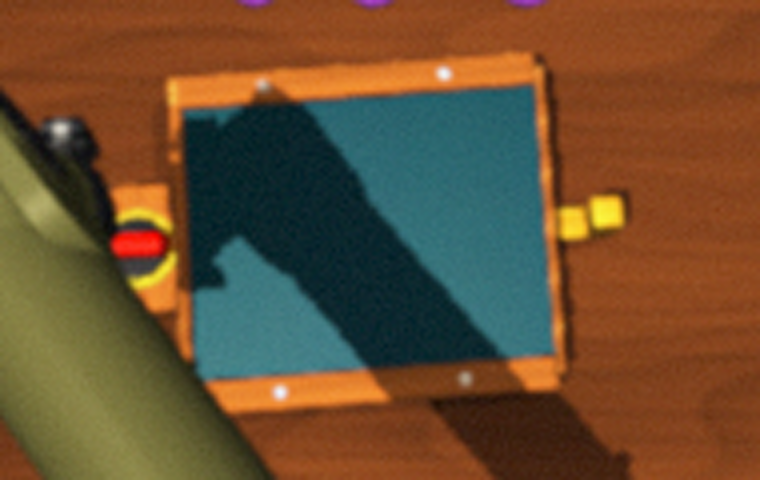

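View pics/s18.png

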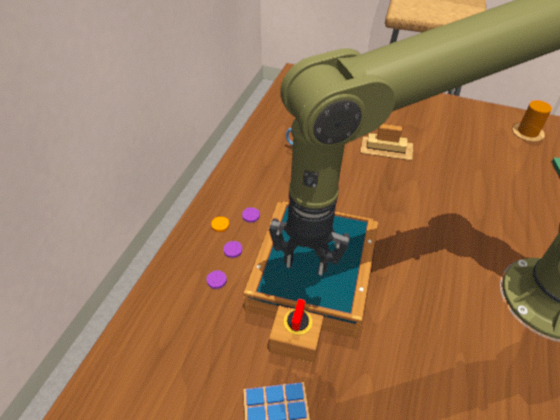

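The tray is home: the pull is back at (605,212) in the crop, as at the start. The deck is empty. I'll go down to the knob.

>>> {"method": "arm_command", "body": {"plan": "0.2 0 0.03 0.002 -0.003 0 0.006;0.2 0 0.03 0.002 -0.003 0 0.006;0.2 0 0.03 0.001 -0.003 0 0.006;0.2 0 0.01 0 0 0 0;0.2 0 0 0 0 0 0"}}

```text
t: 34.37
tcp_pos: [539.3, 289.6, 145.6]
ee_rot: [-0.705, 0.709, 0.027, -0.023]
ft_force: [-0.0, 0.3, 0.1]
width: 51.2
```

```bash
python3 - <<'E'
from h import *
show();delta([537,301,88],0.08)
E
```

```text
t 34.37 tcp [539.3 289.6 145.6] w 51.2 F [-0.   0.3  0.1] M [-0.02 -0.02  0.04] xdir 0.072 down [ 0.006 -0.005 -1.   ] j [ 0.04  0.38 -0.71  1.64  0.27  1.22 -0.66] v 0.02
t 34.37 tcp [539.3 289.6 145.6] w 51.2 F [-0.   0.3  0.1] M [-0.02 -0.02  0.04]
 total shift [-0.0018  0.0575  0.0119] rot [ 0.006 -0.008  0.006] min rows 1.4
 per row /2: [-0.0009  0.0288  0.0059] [ 0.003 -0.004  0.003]
```

>>> {"method": "arm_command", "body": {"plan": "0.1 -0.002 0.015 0.008 0.004 -0.006 0.004;0.1 -0.002 0.02 0.004 0.003 0 0.004;0.1 0 0.016 0.004 0 0 0;0.1 0 0 0 0 0 0"}}

```text
t: 34.7
tcp_pos: [537.8, 304.2, 95.9]
ee_rot: [0.708, -0.705, -0.027, 0.024]
ft_force: [-0.8, -1.0, -0.8]
width: 47.1
```

```bash
python3 - <<'E'
from h import *
show();delta([536,300,88],0.08)
E
```

```text
t 34.70 tcp [537.8 304.2  95.9] w 47.1 F [-0.8 -1.  -0.8] M [0.   0.08 0.03] xdir 0.072 down [ 0.003  0.004 -1.   ] j [ 0.    0.44 -0.7   1.68  0.31  1.13 -0.71] v 0.03
t 34.70 tcp [537.8 304.2  95.9] w 47.1 F [-0.8 -1.  -0.8] M [0.   0.08 0.03]
 total shift [-0.0021  0.0079 -0.0041] rot [-0.003 -0.008  0.004] min rows 0.2
 per row /1: [-0.0021  0.0079 -0.0041] [-0.003 -0.008  0.004]
```

>>> {"method": "arm_command", "body": {"plan": "0 -0.002 0.004 -0.003 0 0 0;-1 0 0 0 0 0 0;-1 0 0 0 0 0 0;-1 0 0 0 0 0 0;-1 0 0 0 0 0 0;-1 0 0 0 0 0 0", "force": 50}}

```text
t: 35.2
tcp_pos: [537.9, 301.3, 94.7]
ee_rot: [0.709, -0.705, -0.029, 0.023]
ft_force: [1.3, 1.0, -4.7]
width: 14.5
```

```bash
python3 - <<'E'
from h import *
show()
E
```

```text
t 35.20 tcp [537.9 301.3  94.7] w 14.5 F [ 1.3  1.  -4.7] M [ 0.13 -0.05  0.32] xdir 0.073 down [ 0.008  0.006 -1.   ] j [ 0.01  0.43 -0.7   1.69  0.3   1.12 -0.7 ] v 0.0
```

>>> {"method": "arm_command", "body": {"plan": "-1 0 0 0 0 -0.1 0;-1 0 0 0 0 -0.1 0;-1 0 0 0 0 -0.1 0;-1 0 0 0 0 -0.1 0;-1 0 0 0 0 -0.1 0;-1 0 0 0 0 -0.1 0;-1 0 0 0 0 -0.1 0;-1 0 0 0 0 -0.1 0;-1 0 0 0 0 -0.1 0;-1 0 0 0 0 -0.1 0"}}

```text
t: 36.03
tcp_pos: [539.1, 302.0, 94.7]
ee_rot: [0.603, -0.599, -0.377, 0.368]
ft_force: [1.4, 2.0, -5.7]
width: 14.8
```

```bash
python3 - <<'E'
from h import *
show()
E
```

```text
t 36.03 tcp [539.1 302.   94.7] w 14.8 F [ 1.4  2.  -5.7] M [ 0.23  0.01 -0.09] xdir 1.110 down [ 0.009  0.011 -1.   ] j [ 0.15  0.5  -0.9   1.68  0.42  1.15  0.26] v 1.14
```

>>> {"method": "arm_command", "body": {"plan": "-1 0 0 0 0 -0.1 0;-1 0 0 0 0 -0.1 0;-1 0 0 0 0 -0.1 0;-1 0 0 0 0 -0.1 0;-1 0 0 0 0 -0.1 0;-1 0 0 0 0 -0.05 0;-1 0 0 0 0 -0.02 0"}}

```text
t: 36.62
tcp_pos: [539.8, 303.0, 94.8]
ee_rot: [-0.468, 0.465, 0.538, -0.525]
ft_force: [8.2, 3.2, -8.5]
width: 15.0
```

```bash
python3 - <<'E'
from h import *
show()
E
```

```text
t 36.62 tcp [539.8 303.   94.8] w 15.0 F [ 8.2  3.2 -8.5] M [ 0.48 -1.85 -0.71] xdir 1.701 down [ 0.008  0.016 -1.   ] j [ 0.23  0.55 -1.01  1.68  0.5   1.18  0.8 ] v 0.22
```

>>> {"method": "arm_command", "body": {"plan": "0.1 0 0 0 0 0 0;0.1 0 0 0 0 0 0;0.1 0 0 0 0 0 0;0.1 0 -0.02 0 0 0 0;0.2 0 -0.04 0 0 0 0;0.2 0 -0.04 0 0 0 0;0.2 0 -0.04 0 0 0 0;0.2 0 -0.03 0 0 0 0;0.2 0 0 0 0 0 0"}}

```text
t: 37.37
tcp_pos: [537.3, 298.6, 274.0]
ee_rot: [-0.467, 0.467, 0.535, -0.526]
ft_force: [-0.1, 0.8, -0.5]
width: 50.9
```

>>> {"method": "arm_command", "body": {"plan": "0.2 -0.035 -0.01 0 0 0 0;0.2 -0.035 -0.01 0 0 0 0;0.2 -0.035 -0.01 0 0 0 0;0.2 -0.035 0 0 0 0 0;0.2 -0.035 0 0 0 0 0;0.2 -0.035 0 0 0 0 0;0.2 -0.035 0 0 0 0 0;0.2 -0.035 0 0 0 0 0;0.2 -0.035 0 0 0 0 0;0.2 0 0 0 0 0 0"}}

```text
t: 38.2
tcp_pos: [578.0, -20.5, 308.9]
ee_rot: [-0.459, 0.468, 0.539, -0.528]
ft_force: [0.5, -0.9, 0.0]
width: 51.1
```

```bash
python3 - <<'E'
from h import *
show()
p,d=save("top","t19.png");crop(p,"t19c.png",150,450,170,320,2.6)
p,d=save("side","s19.png")
E
```

```text
t 38.20 tcp [578.  -20.5 308.9] w 51.1 F [ 0.5 -0.9  0. ] M [-0.12 -0.03 -0.07] xdir 1.710 down [ 0.02   0.003 -1.   ] j [ 0.9   0.27 -1.09  1.5   0.24  1.49  1.52] v 0.06
```

View pics/t19c.png

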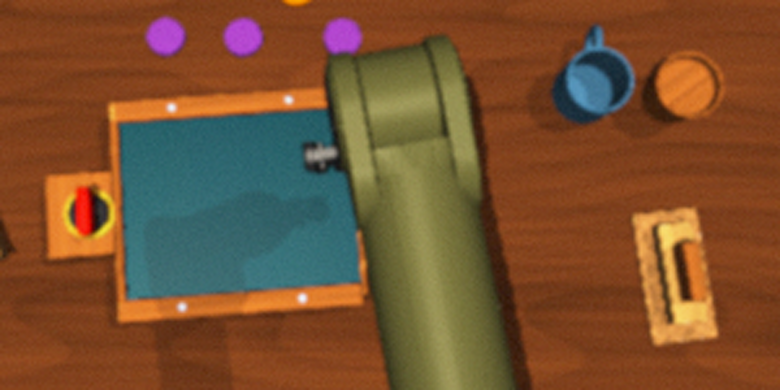

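View pics/s19.png

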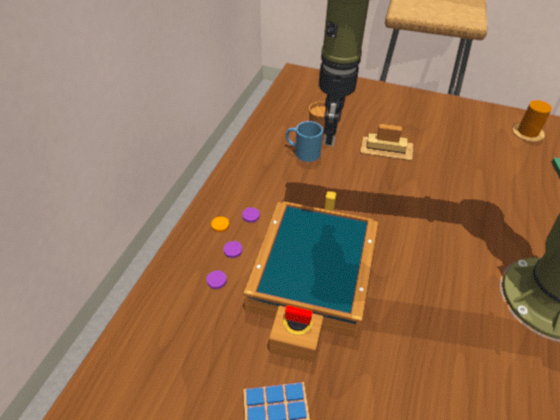

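The knob bar at (84,212) lies across again, the deck is empty, and the scraper is on the pad at (685,275). A last numeric check follows.

```bash
sed -e 's/p,d=save("top","top2.png")/z=np.load("pics\/t19.npz");p,d=z["p"],z["d"]/' -e '/crop(p/d' a.py > b.py; python3 b.py 2>&1 | grep -E "knob|scr|mug|cup|grip"
python3 - <<'E'
from h import *
Q=w2px("side",[[565.4,-58.7,97]]);print("grip px side expected",Q)
a=np.load('pics/side0.npz') if False else None
i0=cv2.imread('pics/s3.png').astype(int);i1=cv2.imread('pics/s19.png').astype(int)
i0=cv2.imread('pics/side0.png').astype(int)
D=np.abs(i0-i1).sum(2)
print("pull diff",D[185:215,318:345].mean(),"mug",D[120:162,284:325].mean(),"purple",D[205:290,200:265].mean(),"chalk",D[380:418,240:310].mean(),"bare",D[300:330,60:100].mean(),"knob",D[300:345,270:325].mean())
E
```

```text
knobbar 99 [534.7 298.7 110.6] med [534.1 298.6 111.2] rect [534.6 299.6] [52. 17.] 7.5 main dir deg -175.2
grip 0 [nan nan nan] med [nan nan nan] rect [0. 0.] [0. 0.] 0.0 main dir deg nan
scr_fin 170 [ 474.8 -410.7   84.6] med [ 474.6 -410.2   85.5] rect [ 475.9 -412. ] [69.  21.1] 9.3 main dir deg -171.5
scr_foot 336 [ 475.  -406.6   35.1] med [ 472.7 -403.5   35. ] rect [ 476.1 -411.9] [119.3  41.5] 7.2 main dir deg -172.1
mug 274 [ 707.1 -304.4   82.7] med [ 708.1 -305.9   84.9] rect [ 710.6 -310. ] [ 78.5 103.2] 55.3 main dir deg 152.7
cup 568 [ 695.1 -409.4   86.5] med [ 694.8 -409.9   85.2] rect [ 695.  -409.6] [78.  78.3] 57.0 main dir deg 122.2
grip px side expected [[332.0806262  194.69154801]]
pull diff 61.266666666666666 mug 15.651567944250871 purple 16.062986425339368 chalk 16.754511278195487 bare 17.529166666666665 knob 16.354343434343434
```

```bash
python3 - <<'E'
import cv2,numpy as np
for f in('side0','s19'):
    h=cv2.cvtColor(cv2.imread(f'pics/{f}.png'),cv2.COLOR_BGR2HSV)[185:212,318:345]
    m=(h[...,0]>20)&(h[...,0]<34)&(h[...,1]>150);v,u=np.nonzero(m);print(f,len(u),u.mean()+318,v.mean()+185,v.min()+185,u.min()+318,u.max()+318)
    im=cv2.imread(f'pics/{f}.png')[180:225,300:380];cv2.imwrite(f'pics/c_{f}.png',cv2.resize(im,None,fx=6,fy=6))
E
python3 -c "
import cv2,numpy as np
cv2.imwrite('pics/cc.png',np.vstack([cv2.imread('pics/c_side0.png'),cv2.imread('pics/c_s19.png')]))"
```

```text
side0 92 330.19565217391306 198.32608695652175 192 326 335
s19 106 330.12264150943395 198.16981132075472 192 326 335
```

View pics/cc.png

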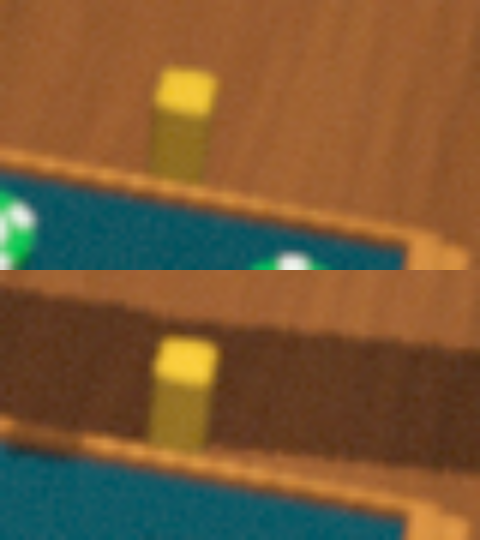

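The pull is at the same pixels, (330,198), as at the start; the large difference there was only the arm's shadow. I'm handing in.

```bash
python3 -c "
from rig import *
print(finish_job())"
```

```text
the job is handed in; nothing more can be done
None
```

The job is done and handed in at about 38 s on the robot's clock. I freed the knob, pulled the tray fully out and wiped all five chips into it with two scraper strokes. Then I put the scraper back on its pad, pushed the tray home and locked the knob.

**Last checks:**
- **Board and chips:** The deck was empty. All five chips (two green, blue, white and red) were seen in the tray before I closed it, and none landed elsewhere. The white chip leans on the tray's rear wall, below the deck's underside.
- **Tray:** It ran against its home stop, and the pull is at the same pixels as at the start.
- **Knob:** It turned to its stop, and the bar angle is within 0.3° of the starting one.
- **Scraper:** It stands upright about 4 mm off the pad's centre, with 20 mm to spare on each side.
- **Other things:** The mug and dice cup measured in the same place. The chalk box and the purple and orange look-alikes showed no change in the side picture.

**Checks that disagreed:**
- **Pull:** The final depth check of the pull failed because the arm hid it from the top camera. The side picture differed around it, but that was only the arm's shadow.
- **Scraper contact:** The scraper briefly rubbed the deck with about 12 N during the second stroke, so I raised it.

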